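# Radius leaves on routed samples

### The arm

A 6-joint arm with a two-finger parallel gripper is mounted at the origin on the work surface. World frame = base frame: x ahead of the robot, y to its left, z up, the work surface at z = 0. Lengths are in m, angles in rad, forces in N, time in s.
With the tool pointing down it reaches from about 0.35 to 0.95 m from the base axis. Payload 17.4 kg.
Tool frame: the origin (TCP) lies between the finger pads; the fingertips stand 11 mm ahead of it and the grasp point (between the pads) lies 8 mm behind it; z points along the fingers, x is the direction in which the jaws open and shut, and the axes are right-handed (so a half turn about z gives the same grasp; the last joint's range is limited). The gripper opens to 93 mm and grips with 3 to 60 N. Pads are 15 mm wide; open, the fingers measure 128 mm over their backs; the gripper's body (75 mm by 188 mm) begins 65 mm behind the grasp point.
Start: joints at [1.298, 0.116, 1.442, -0, 1.584, -0.038], TCP at [0.157, 0.656, 0.23] pointing down, gripper open.
Joint ranges: [-2.83, 2.83], [-0.83, 2.19], [0.07, 2.5], [-1.14, 4.28], [0.01, 3], [-2.97, 2.97]. Speed limits (rad/s): [1.89, 1.89, 2.22, 3.14, 3.14, 3.14].

### API

Orientations are given as a rotation vector (axis times angle).
In Python, from bench import get_state, read_camera, camera_model, finish_job, recognise gives the robot as it stands.
- The arm moves only by the tool drive_tool, never from a script. Its argument "motion" is a list of rows, each an object of numbers: "wx", "wy", "wz": the turn, a rotation vector about the tool's x, y, z normalised to -1 to 1, where 1 is pi/4 rad; "dx", "dy", "dz": the shift along the tool's x, y, z normalised to -1 to 1, where 1 is 100 cm; "jaw": the gripper's target within -1 to 1 (fully open at 1, half-way at 0, shut at -1). A call has 1 to 5 rows; each row is the pose to reach, as a shift and turn from the pose measured when the call began, along the tool's axes at that moment; what a row does not reach only later rows make up. A row lasts 1/12 s, in which the tool goes at most 41.7 mm and 7.16 degrees, less where a joint would pass 70% of its speed; a pose out of reach is approached as far as the arm can. A call with a number of a shift or a turn outside -1 to 1 is refused whole. A call with a gripper value outside its range is refused whole. The fingers move at their own pace and stop on an object; the grip force is fixed at half the most. Time passes only in rows, so rows that repeat a pose let the fingers close. It gives the time, the measured TCP pose, the force and the opening at its end, in the units of the state.
- get_state(): the state, without advancing time (a new reading comes with each control period).
- read_camera(name): name is "scene" or "top"; returns the picture (384x512x3 uint8, red, green, blue); there is no depth.
- camera_model(name): a dict with "fov_y" (degrees; the focal length in pixels is half the picture's height over the tangent of half this angle, whatever the lens; pixels are square), "cx", "cy" (the principal point, pixels), "world_from_camera" (4x4, takes a point from camera to world coordinates). Camera axes: x right, y up, looking along -z (the intrinsics and any distortion apply to the point x, -y, -z); pixel columns grow to the right and rows downward; lengths in m; the calibration is good to about 2 mm. A picture is of the moment at which its call begins. camera_model takes no time and is no camera call.
- finish_job(): hands the job in, once; it reports no verdict.
Trained networks look in the newest picture that a camera, given by its name, has taken for a name from the list of things; names that differ only in an ending like _2 or _b are one class to them, and where a whole thing is asked for, a point or a joint stands for the part that bears it (a point fixed in the world has none). Each returns a list of dicts, best first, with "p" (0 to 1); they miss things now and then, are a little off and sometimes report something else, mostly with a low value. They report only what shows in the picture. A call takes as long as a camera call. They do not tell look-alikes from the thing itself.
- recognise(name, camera): "at" ([row, column] in pixels, amid what is visible of it).
The state is a dict: "time": time; "joint_pos": joint angles; "qvel": joint speeds; "joint_efforts": joint torques, N m; "tcp_pos": TCP position; "ee_rot": TCP orientation; "contact_force": force on the tool from outside, world axes, zero at the start; "wrist_torque": the same for the moment, N m; "opening": finger opening in m.
Only numpy, scipy, OpenCV 4.12 (cv2) and the standard library are available. Lean on these libraries where they do the work, as an engineer would, in place of code of your own. Each camera call takes 0.05 s, during which the arm holds its last target.

### The job

Check the four white routed samples on the jig plate with the two radius leaves: first find by touch which of the two rounded rims the blue concave leaf fits, then which of the two round channels the orange convex leaf fits; only one of each pair lets its leaf go fully home, on the other it stops well short and rocks. Press each leaf home until its sprung grip visibly gives, about 4 mm and never more than 8 mm at any time, then leave it there let go and upright, astride that rim or down in that channel. Leave the grey spare leaf and everything else where it is.

Things in the scene. Friction and masses are not known exactly. Their poses are not given: they have to be found in the camera images.
- jig: Fixed aluminium plate 200 (x) x 220 (y) x 12 mm, origin under its centre. Four fixed, slippery white samples on it, 60 mm tall, 60 long in x: two round-topped slabs (rims) at jig x -50 mm, two channelled blocks at +50. Clamped by hand: each off its place by up to 5 mm in jig y, 3 in x, 0.03 rad yaw; heights true. Which of a pair is left is not told. A leaf pressed on off-centre is pushed sideways to the centre.
- rim_left (a point): Nominal middle of the top edge of the left rim place (jig -50, +55 mm), 72 mm above the jig's origin; axes as the jig's: x along the rim, y across, z up. The real rim is up to 5 mm off in y. One rim is 24 mm thick (top radius 12), the other 31 mm (radius 15.5); left or right is not told.
- rim_right (a point): The same for the right rim place (jig -50, -55 mm).
- channel_left (a point): Nominal middle of the mouth of the left channel (jig +50, +55 mm), level with the 60 mm wide block's top, 72 mm above the jig's origin; x along the channel, y across, z up. The real one is up to 5 mm off in y. One channel is 28 mm wide (bottom radius 14), the other 21 mm (10.5), both 32 mm deep; left or right is not told.
- channel_right (a point): The same for the right channel (jig +50, -55 mm).
- leaf_concave: Loose blue leaf, 80 g, upside-down U on the rack, 20 mm thick (x), 42 wide (y). Origin midway under its legs. Notch 26 mm wide, radius 13, its top 27 mm up; legs 8 wide; body to 40 mm; sprung grip tab 24 (y) x 20 (x) from 52 to 84 mm. Put its x along the rim. Home on the 24 mm rim: origin 27 mm below the rim top; on the 31 mm rim it stops at about 7 mm below.
- grip_concave (a joint): How far the blue leaf's grip tab is pressed down towards the leaf, m: 0 at rest, 0.010 at its stop. Spring: 2 N to start it, then 1 N more per mm. The tab moves straight along the leaf's z. When held in the air the leaf hangs at 0.
- leaf_convex: Loose orange leaf, 80 g, 20 mm thick (x): tongue 26 wide (y), round end radius 13, shoulder 42 wide at 44-54 mm, sprung grip tab 24 (y) x 20 (x) from 66 to 98 mm. Origin at the lowest point. Starts 28 mm deep in a rack pocket, leaning up to 5 degrees. Put its x along the channel. Home in the 28 mm channel: origin 32 mm below the mouth; on the 21 mm one it stops about 5 mm below.
- grip_convex (a joint): The same for the orange leaf's grip tab.
- rack: Fixed black rack, plate 90 (x) x 210 (y) x 10 mm, origin at the centre of its underside: pocket with the orange leaf at y = -70 mm (pocket walls rise to 38 mm over the bench), blue leaf in the middle, grey spare leaf at y = +70 mm.
- leaf_spare: Loose grey concave leaf, 52 mm wide, 89 mm tall, standing on the rack; not needed, leave alone. Origin midway under its legs.
- weight: Loose brass weight, 24 mm across and 16 mm tall, on the middle of the jig plate among the samples; leave alone. Origin under its centre.
- spray: Loose white bottle with red cap, 56 mm across, 160 mm tall; leave alone. Origin under its centre.
- brush: Loose bench brush lying on the table; leave alone.
- driver: Loose red-handled screwdriver lying on the table; leave alone.
- cone: Loose abrasive cone, 44 mm across, 75 mm tall; leave alone. Origin under its centre.
- sleeve: Loose brown grinding sleeve, 70 mm across, 45 mm tall; leave alone. Origin under its centre.
There are look-alikes about, which are no part of the job. There is more than one size of the leaf_convex; the job needs the smallest.

How it is judged:
On the way, in this order (a step that is already met when the one before it is completed fails the run):
1. the blue concave leaf is fully home astride the rim it fits and pressed there until its grip gives 2 mm or more (angle between leaf_concave's own z axis and vertical below 0.12 rad and angle between the x axis of leaf_concave and the x axis of jig, either way round below 0.2 rad and ((x of leaf_concave in the frame of rim_left between -0.028 and 0.028 m and y of leaf_concave in the frame of rim_left between -0.01 and 0.01 m and z of leaf_concave in the frame of rim_left between -0.031 and -0.0245 m) or (x of leaf_concave in the frame of rim_right between -0.028 and 0.028 m and y of leaf_concave in the frame of rim_right between -0.01 and 0.01 m and z of leaf_concave in the frame of rim_right between -0.031 and -0.0245 m)) and value of joint grip_concave above 0.002 m), for 0.2 s.
2. the orange convex leaf is fully home in the channel it fits and pressed there until its grip gives 2 mm or more (angle between leaf_convex's own z axis and vertical below 0.12 rad and angle between the x axis of leaf_convex and the x axis of jig, either way round below 0.2 rad and ((x of leaf_convex in the frame of channel_left between -0.028 and 0.028 m and y of leaf_convex in the frame of channel_left between -0.01 and 0.01 m and z of leaf_convex in the frame of channel_left between -0.036 and -0.0295 m) or (x of leaf_convex in the frame of channel_right between -0.028 and 0.028 m and y of leaf_convex in the frame of channel_right between -0.01 and 0.01 m and z of leaf_convex in the frame of channel_right between -0.036 and -0.0295 m)) and value of joint grip_convex above 0.002 m), for 0.2 s.
At the end, for the whole second after the job is handed in: Both leaves let go, at rest, upright (0.12 rad), x within 0.2 rad of the jig's. Blue origin 27 mm below a rim place, orange 32 mm below a channel place (2.5 mm higher or 4 mm lower allowed), within 28 mm along and 10 mm across (angle between each of leaf_concave, leaf_convex's own z axis and vertical below 0.12 rad and angle between the x axis of each of leaf_concave, leaf_convex and the x axis of jig, either way round below 0.2 rad and ((x of leaf_concave in the frame of rim_left between -0.028 and 0.028 m and y of leaf_concave in the frame of rim_left between -0.01 and 0.01 m and z of leaf_concave in the frame of rim_left between -0.031 and -0.0245 m) or (x of leaf_concave in the frame of rim_right between -0.028 and 0.028 m and y of leaf_concave in the frame of rim_right between -0.01 and 0.01 m and z of leaf_concave in the frame of rim_right between -0.031 and -0.0245 m)) and ((x of leaf_convex in the frame of channel_left between -0.028 and 0.028 m and y of leaf_convex in the frame of channel_left between -0.01 and 0.01 m and z of leaf_convex in the frame of channel_left between -0.036 and -0.0295 m) or (x of leaf_convex in the frame of channel_right between -0.028 and 0.028 m and y of leaf_convex in the frame of channel_right between -0.01 and 0.01 m and z of leaf_convex in the frame of channel_right between -0.036 and -0.0295 m)) and linear speed of each of leaf_concave, leaf_convex below 0.02 m/s and contact force between each of leaf_concave, leaf_convex and the fingers below 0.05 N); the robot touches nothing.
It fails at once if the grey spare leaf or any other bystander is moved (20 to 30 mm) (distance of any of leaf_spare, weight from where it was at the start of the episode above 0.02 m or distance of any of spray, brush, driver, cone, sleeve from where it was at the start of the episode above 0.03 m).
It fails at once if a leaf is forced: its sprung grip is pressed in more than 8 mm (10 N) (value of joint any of grip_concave, grip_convex above 0.008 m).
It also fails if it takes over 72 s, if anything falls off the work surface, if the arm or the gripper's body presses on something with over 40 N, if the wrist force passes 120 N, or if a joint passes its speed limit or range.

## Working session

There is one attempt and no reset: what is moved stays moved. The work goes in short steps, Python scripts to look and compute and a tool call to move; the robot and the scene stay as the last step left them, time stands still between calls to the robot, and variables do not carry over. Pictures are saved under pics/ and viewed, and the job is handed in when it is done.

Besides the shell and the picture viewer there is one more tool, called after "Emit:" as name([rows], argument=value, ...), one row to a line, values as JSON. drive_tool: Moves the arm, as the interface text tells. Its arguments: {"type":"object","properties":{"motion":{"type":"array"}},"required":["motion"]}

```bash
ls; mkdir -p pics
python3 - <<'E'
from bench import *
import cv2
s=get_state();print(s)
for n in("scene","top"):
    im=read_camera(n);cv2.imwrite(f"pics/{n}0.png",im[:,:,::-1]);print(n,camera_model(n))
E
```

```text
pics
{'time': 0.0, 'joint_pos': array([ 1.29820464e+00,  1.16507880e-01,  1.44226211e+00, -1.82359169e-05,
        1.58397871e+00, -3.77968907e-02]), 'qvel': array([ 0.00145921,  0.00138327,  0.00011704,  0.00120104,  0.00010091,
       -0.00099586]), 'joint_efforts': array([-1.76410347e-03, -7.21196437e+01, -6.22656798e+01,  7.79230543e-02,
        2.34348705e-02, -9.51731886e-05]), 'tcp_pos': array([0.15699671, 0.65629983, 0.22889236]), 'ee_rot': array([ 2.46579730e+00,  1.94552650e+00, -1.44989234e-03]), 'contact_force': array([-0.19066741, -0.72934672, -0.57013816]), 'wrist_torque': array([-0.0322939 ,  0.02820958, -0.02054654]), 'opening': 0.09249737177223415}
scene {'fov_y': 46.86567885908985, 'cx': 258.10397757117494, 'cy': 185.68147961113658, 'world_from_camera': array([[ 7.22747076e-01, -4.86226611e-01,  4.91141881e-01,
         1.22755288e+00],
       [ 6.91111693e-01,  5.09651049e-01, -5.12465058e-01,
        -7.10558193e-01],
       [-1.13682702e-03,  7.09816519e-01,  7.04385702e-01,
         9.80587895e-01],
       [ 0.00000000e+00,  0.00000000e+00,  0.00000000e+00,
         1.00000000e+00]])}
top {'fov_y': 45.39174848090789, 'cx': 260.2650464099485, 'cy': 188.76258877020535, 'world_from_camera': array([[ 1.72115690e-03,  9.83910182e-01, -1.78655509e-01,
         3.58904708e-01],
       [-9.99985542e-01,  7.83273587e-04, -5.32007753e-03,
        -2.11109640e-02],
       [-5.09454231e-03,  1.78662082e-01,  9.83897305e-01,
         1.37916873e+00],
       [ 0.00000000e+00,  0.00000000e+00,  0.00000000e+00,
         1.00000000e+00]])}
```

View pics/scene0.png

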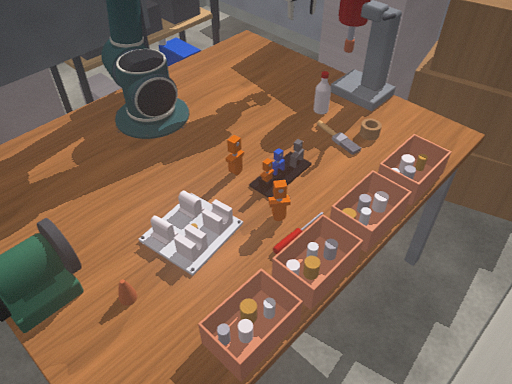

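View pics/top0.png

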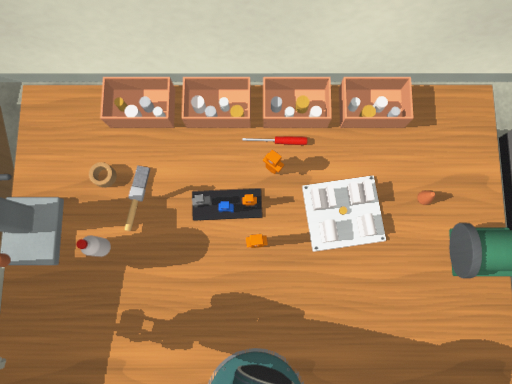

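Run:
```python
import cv2
t=cv2.imread("pics/top0.png");s=cv2.imread("pics/scene0.png")
cv2.imwrite("pics/c1.png",cv2.resize(t[170:256,295:395],None,fx=7,fy=6.9,interpolation=cv2.INTER_CUBIC))
cv2.imwrite("pics/c2.png",cv2.resize(t[140:255,185:295],None,fx=5,fy=5,interpolation=cv2.INTER_CUBIC))
cv2.imwrite("pics/c3.png",cv2.resize(s[185:275,135:250],None,fx=6,fy=6,interpolation=cv2.INTER_CUBIC))
cv2.imwrite("pics/c4.png",cv2.resize(s[125:225,215:320],None,fx=6,fy=6,interpolation=cv2.INTER_CUBIC))
```

```text
(no output)
```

View pics/c1.png

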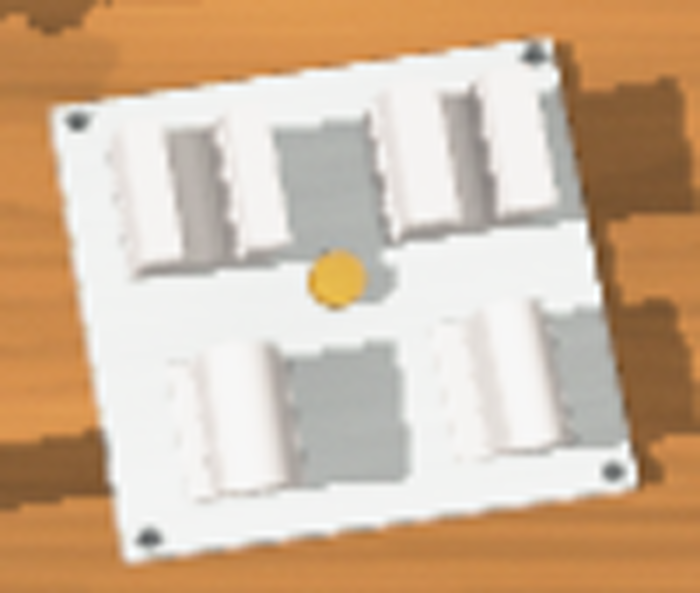

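View pics/c2.png

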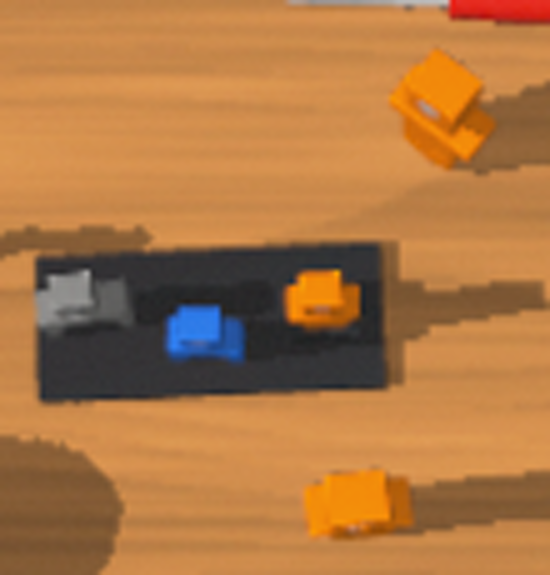

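View pics/c3.png

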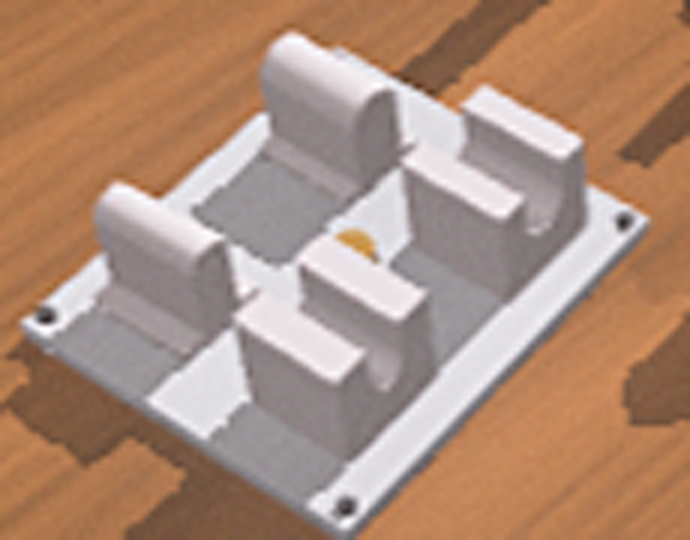

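View pics/c4.png

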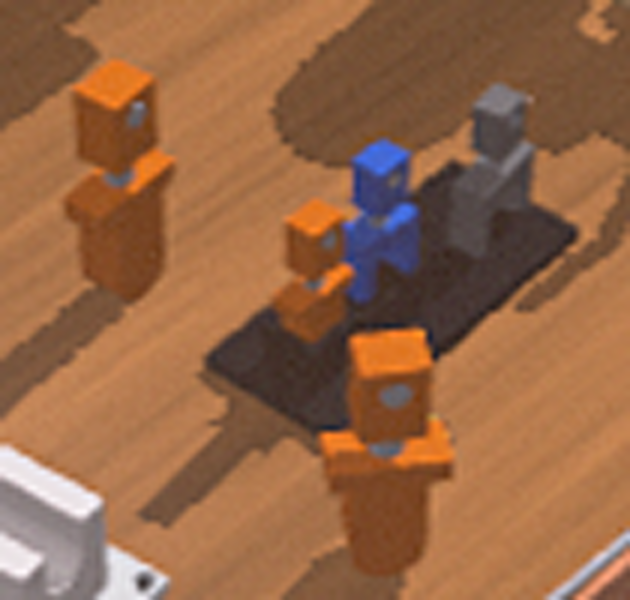

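```bash
cat > h.py <<'E'
import numpy as np, cv2
from bench import *
CM={n:camera_model(n) for n in("scene","top")}
def ray(n,u,v):
    c=CM[n];f=192/np.tan(np.radians(c["fov_y"]/2));M=c["world_from_camera"]
    d=M[:3,:3]@np.array([(u-c["cx"])/f,-(v-c["cy"])/f,-1]);return M[:3,3],d
def at(n,u,v,z):
    o,d=ray(n,u,v);return o+d*(z-o[2])/d[2]
def proj(n,P):
    c=CM[n];f=192/np.tan(np.radians(c["fov_y"]/2));M=c["world_from_camera"]
    q=(np.asarray(P)-M[:3,3])@M[:3,:3];return np.stack([c["cx"]-f*q[...,0]/q[...,2],c["cy"]+f*q[...,1]/q[...,2]],-1)
def tri(u1,u2):  # scene uv, top uv
    o1,d1=ray("scene",*u1);o2,d2=ray("top",*u2)
    d1/=np.linalg.norm(d1);d2/=np.linalg.norm(d2)
    A=np.stack([d1,-d2],1);t=np.linalg.lstsq(A,o2-o1,rcond=None)[0]
    a=o1+d1*t[0];b=o2+d2*t[1];return (a+b)/2,np.linalg.norm(a-b)
E
python3 - <<'E'
from h import *
np.set_printoptions(precision=4,suppress=True)
C=np.array([(50,105),(552,38),(637,487),(127,562)],float)
uv=C/[7,6.9]+[294.5,169.5]
P=np.array([at("top",u,v,.012) for u,v in uv]);print(P,P.mean(0))
for i in range(4):print(np.linalg.norm(P[i]-P[(i+1)%4]))
S=np.array([(640,217),(343,537),(22,325),(337,47)],float)/6+[134.5,184.5]
Q=np.array([at("scene",u,v,.012) for u,v in S]);print(Q,Q.mean(0))
for i in range(4):print(np.linalg.norm(Q[i]-Q[(i+1)%4]))
# order top: TL(+x,+y) TR(+x,-y) BR(-x,-y) BL
def yaw(P): 
    a=(P[0]+P[1]-P[2]-P[3]);return np.arctan2(a[1],a[0])
print("yaw",yaw(P),yaw(Q))
R=np.array([(37,258),(383,242),(387,383),(40,402)])/5+[184.5,139.5]
P=np.array([at("top",u,v,.010) for u,v in R]);print("rack",P,P.mean(0),yaw(P))
for i in range(4):print(np.linalg.norm(P[i]-P[(i+1)%4]))
for n in("leaf_concave","leaf_convex","jig","rack","leaf_spare"):
  for c in("top","scene"):print(n,c,[(np.round(r["at"]),round(r["p"],2)) for r in recognise(n,c)])
E
```

```text
[[ 0.6197 -0.1391  0.012 ]
 [ 0.6499 -0.3574  0.012 ]
 [ 0.4529 -0.385   0.012 ]
 [ 0.4207 -0.1687  0.012 ]] [ 0.5358 -0.2625  0.012 ]
0.22038409869130135
0.19890638624421017
0.21870340855179715
0.2012268350734675
[[ 0.6157 -0.1427  0.012 ]
 [ 0.6519 -0.3587  0.012 ]
 [ 0.4558 -0.386   0.012 ]
 [ 0.4229 -0.1691  0.012 ]] [ 0.5366 -0.2641  0.012 ]
0.21903620323800374
0.1980569375551037
0.21932210932948867
0.1945426114593011
yaw 0.14346297605801378 0.13713512224861532
rack [[ 0.6002  0.1935  0.01  ]
 [ 0.6102 -0.0162  0.01  ]
 [ 0.5242 -0.0188  0.01  ]
 [ 0.5125  0.1892  0.01  ]] [0.5618 0.0869 0.01  ] 0.03916479412184782
0.20995373504725384
0.08601116187533225
0.2082774457085026
0.08773316334253214
leaf_concave top []
leaf_concave scene [(array([159., 279.]), 0.46)]
leaf_convex top [(array([160., 274.]), 0.58), (array([238., 257.]), 0.53), (array([219., 343.]), 0.27)]
leaf_convex scene [(array([196., 281.]), 0.62), (array([168., 267.]), 0.52)]
jig top [(array([217., 342.]), 0.64)]
jig scene [(array([234., 184.]), 0.89)]
rack top [(array([208., 231.]), 0.73), (array([208., 226.]), 0.61)]
rack scene [(array([180., 285.]), 0.69), (array([169., 263.]), 0.58)]
leaf_spare top [(array([200., 202.]), 0.66)]
leaf_spare scene [(array([154., 297.]), 0.52)]
```

Run:
```python
import cv2
import numpy as np
t=cv2.imread("pics/top0.png");s=cv2.imread("pics/scene0.png")
a=cv2.resize(t[188:220,212:264],None,fx=15,fy=15,interpolation=cv2.INTER_CUBIC)
b=cv2.resize(s[144:190,258:304],None,fx=12,fy=12,interpolation=cv2.INTER_CUBIC)
cv2.imwrite("pics/d1.png",a);cv2.imwrite("pics/d2.png",b)
```

```text
(no output)
```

View pics/d1.png

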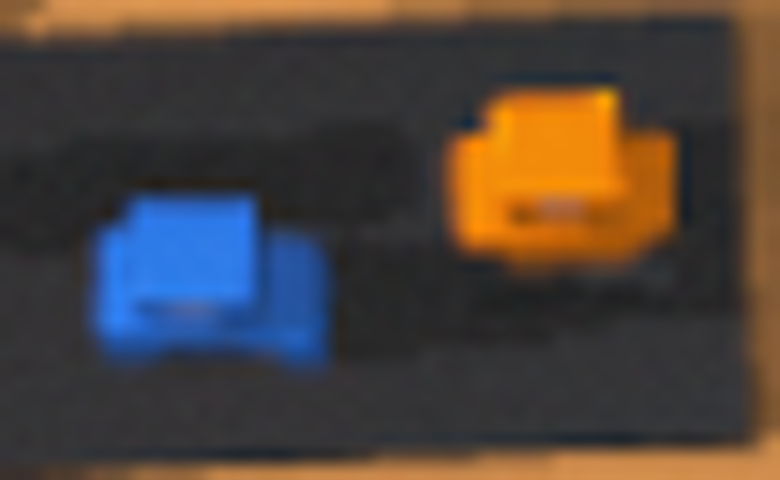

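View pics/d2.png

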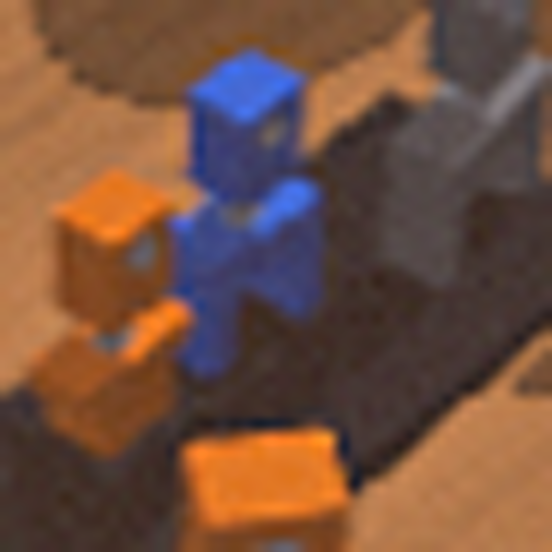

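Run:
```python
from h import *
np.set_printoptions(precision=4,suppress=True)
def d2(x,y):return 258+x/12-.5,144+y/12-.5
def d1(x,y):return 212+x/15-.5,188+y/15-.5
for nm,z,s,t in(("blue",.094,[(190,97),(248,50),(305,75),(248,117)],(193,249)),("orange",.108,[(55,215),(112,170),(178,207),(118,243)],(553,140))):
    P=np.array([at("scene",*d2(*p),z) for p in s]);print(nm,P.mean(0));print(P)
    for i in range(4):print(np.linalg.norm(P[i]-P[(i+1)%4]).round(4),end=' ')
    print("top",at("top",*d1(*t),z))
    print(tri(d2(*np.mean(s,0)),d1(*t)))
# expected model
for c,yw in(((.5618,.0869),.039),):
    for y in(-.07,0):print("nominal",c[0]-np.sin(yw)*y,c[1]+np.cos(yw)*y)
# projected tab outline for blue on top
def box(x,y,yw,z0,z1,w=.012,d=.010):
    c,s=np.cos(yw),np.sin(yw);return np.array([(x+c*a-s*b,y+s*a+c*b,z) for z in(z0,z1) for a in(-d,d) for b in(-w,w)])
for x in(.550,.555,.56,.565):
    q=(proj("top",box(x,.0885,.04,.062,.094))-[211.5,187.5])*15;print(x,q.min(0),q.max(0))
```

```text
blue [0.5477 0.0885 0.094 ]
[[0.5403 0.0746 0.094 ]
 [0.5385 0.0988 0.094 ]
 [0.5558 0.1015 0.094 ]
 [0.5563 0.079  0.094 ]]
0.0243 0.0175 0.0225 0.0166 top [0.5481 0.0873 0.094 ]
(array([0.5482, 0.0875, 0.0948]), np.float64(0.000606004404303665))
orange [0.5664 0.0182 0.108 ]
[[0.5572 0.0061 0.108 ]
 [0.5559 0.0281 0.108 ]
 [0.5771 0.0292 0.108 ]
 [0.5755 0.0093 0.108 ]]
0.0221 0.0213 0.02 0.0185 top [0.5667 0.0191 0.108 ]
(array([0.5664, 0.0188, 0.1077]), np.float64(0.0008719146008325338))
nominal 0.5645293079976288 0.016953228252805833
nominal 0.5618 0.0869
0.55 [122.1921 184.1348] [264.0912 316.988 ]
0.555 [122.6557 158.0001] [264.4498 291.3117]
0.56 [123.1187 131.9011] [264.8078 265.6698]
0.565 [123.581 105.838] [265.1654 240.0624]
```

Run:
```python
from h import *
np.set_printoptions(precision=4,suppress=True)
# c2: px=185+X/5 ; c4: px=215+X/6,125+Y/6
c2=lambda x,y:(184.5+x/5,139.5+y/5)
c4=lambda x,y:(214.5+x/6,124.5+y/6)
print(tri(c4(115,83),c2(360,492)), tri(c4(390,350),c2(442,87)))
# samples: rims/channels in top crop c1 -> px 294.5+x/7,169.5+y/6.9 at z=.072
yw=.141;J=np.array([.536,-.2633]);R=np.array([[np.cos(yw),-np.sin(yw)],[np.sin(yw),np.cos(yw)]])
for n,p in dict(rl=(-.05,.055),rr=(-.05,-.055),cl=(.05,.055),cr=(.05,-.055)).items():print(n,J+R@p, (proj("top",[*(J+R@p),.072])-[294.5,169.5])*[7,6.9],(proj("scene",[*(J+R@p),.072])-[134.5,184.5])*6)
t=cv2.imread("pics/top0.png");s=cv2.imread("pics/scene0.png")
cv2.imwrite("pics/e1.png",cv2.resize(t[176:210,306:382],None,fx=10,fy=10,interpolation=cv2.INTER_CUBIC))
cv2.imwrite("pics/e2.png",cv2.resize(t[208:246,306:392],None,fx=9,fy=9,interpolation=cv2.INTER_CUBIC))
cv2.imwrite("pics/e3.png",cv2.resize(s[185:245,145:245],None,fx=8,fy=8,interpolation=cv2.INTER_CUBIC))
```

```text
(array([ 0.4493, -0.0046,  0.1416]), np.float64(0.00011954489608945315)) (array([ 0.6744, -0.0494,  0.1379]), np.float64(2.8261810687102503e-05))
rl [ 0.4788 -0.2159] [256.2899 413.5795] [323.8051  67.6414]
rr [ 0.4942 -0.3248] [522.9589 376.5021] [159.4688 210.6853]
cl [ 0.5778 -0.2018] [215.9484 176.7694] [486.6968 158.9852]
cr [ 0.5932 -0.3107] [479.1127 140.5782] [325.4047 312.1611]
```

View pics/e1.png

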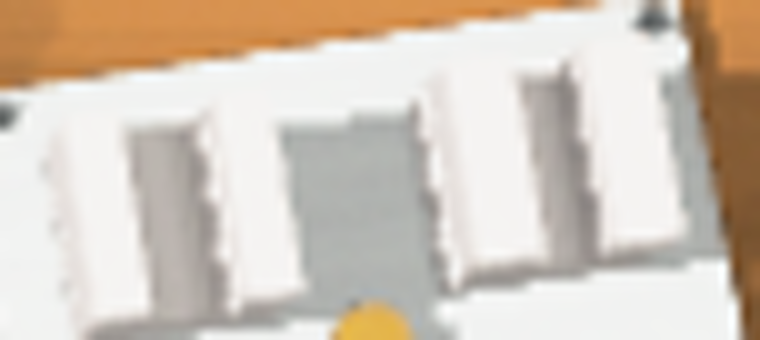

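View pics/e2.png

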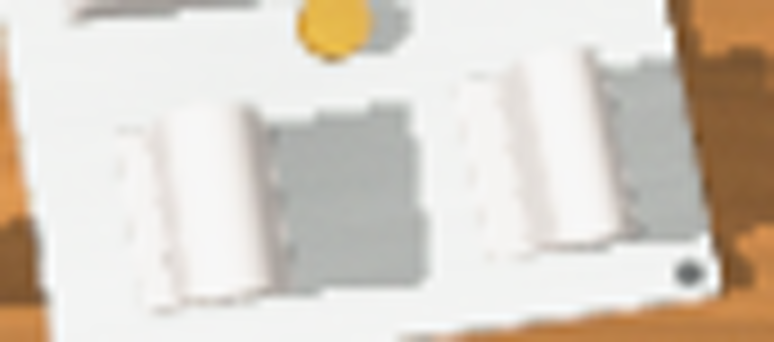

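View pics/e3.png

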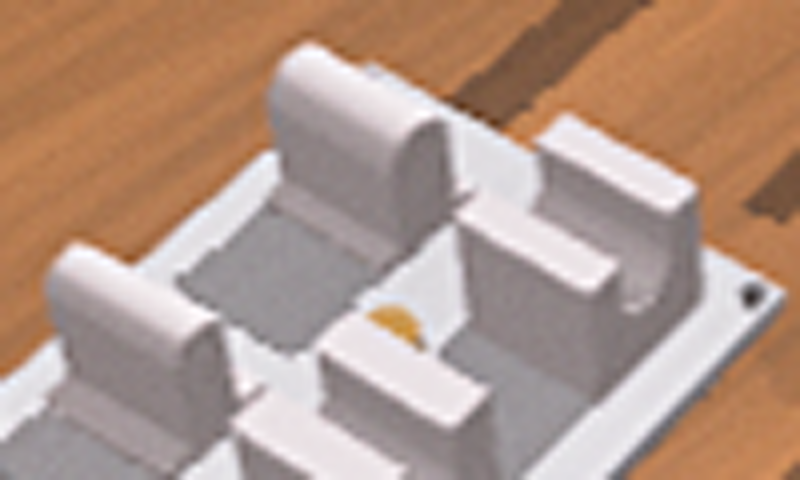

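Run:
```python
from h import *
np.set_printoptions(precision=4,suppress=True)
yw=.141;J=np.array([.536,-.2633]);R=np.array([[np.cos(yw),-np.sin(yw)],[np.sin(yw),np.cos(yw)]])
tj=lambda P:np.r_[R.T@(P[:2]-J),P[2]]
e1=lambda x,y:(305.5+x/10,175.5+y/10)
e2=lambda x,y:(305.5+x/9,207.5+y/9)
for n,p in (("CLouterL",(74,215)),("CLouterR",(291,215)),("CLinL",(137,215)),("CLinR",(226,215)),("CRoutL",(450,150)),("CRoutR",(671,150)),("CRinL",(529,150)),("CRinR",(590,150))):
    print(n,tj(at("top",*e1(*p),.072)))
for n,p,q in(("RR",(612,150),(480,165)),("RL",(262,210),(140,220))):
    for z in(.06,):print(n,"sil",tj(at("top",*e2(*p),z)),"base",tj(at("top",*e2(*q),.012)))
# scene: rim end top arcs. project candidates
s=cv2.imread("pics/scene0.png");b=cv2.resize(s[185:245,145:245],None,fx=8,fy=8,interpolation=cv2.INTER_CUBIC)
t=cv2.imread("pics/top0.png");a=cv2.resize(t[176:246,306:392],None,fx=9,fy=8.5,interpolation=cv2.INTER_CUBIC)
def draw(xy,r,col):
    th=np.linspace(0,np.pi,20)
    for ex in(-.03,.03):
        pr=np.array([[*(J+R@(xy[0]+ex,xy[1]+r*np.cos(k))),.072-r+r*np.sin(k)] for k in th])
        pr=np.vstack([[*(J+R@(xy[0]+ex,xy[1]+r)),.012],pr,[*(J+R@(xy[0]+ex,xy[1]-r)),.012]])
        for im,n,o,f in((b,"scene",(145,185),(8,8)),(a,"top",(306,176),(9,8.5))):
            cv2.polylines(im,[((proj(n,pr)-np.array(o)+.5)*f).astype(int)],False,col,1)
def chan(xy,r):
    for ex in(-.03,.03):
      for col,pts in(((0,0,255),[(-.03,.072),(-r,.072),(-r,.04+r)]),((0,0,255),[(.03,.072),(r,.072),(r,.04+r)])):
        pr=np.array([[*(J+R@(xy[0]+ex,xy[1]+y)),z] for y,z in pts])
        for im,n,o,f in((b,"scene",(145,185),(8,8)),(a,"top",(306,176),(9,8.5))):
            cv2.polylines(im,[((proj(n,pr)-np.array(o)+.5)*f).astype(int)],False,col,1)
draw((-.05,-.055),.012,(0,0,255));draw((-.05,.055),.0155,(255,0,0))
chan((.05,.055),.014);chan((.05,-.055),.0105)
cv2.imwrite("pics/f1.png",a);cv2.imwrite("pics/f2.png",b)
```

```text
CLouterL [0.0496 0.0914 0.072 ]
CLouterR [0.0409 0.0295 0.072 ]
CLinL [0.047  0.0734 0.072 ]
CLinR [0.0435 0.0481 0.072 ]
CRoutL [ 0.0532 -0.0191  0.072 ]
CRoutR [ 0.0443 -0.0823  0.072 ]
CRinL [ 0.05   -0.0417  0.072 ]
CRinR [ 0.0476 -0.0591  0.072 ]
RR sil [-0.0512 -0.0701  0.06  ] base [-0.0467 -0.0381  0.012 ]
RL sil [-0.0545  0.0438  0.06  ] base [-0.049   0.0762  0.012 ]
```

View pics/f1.png

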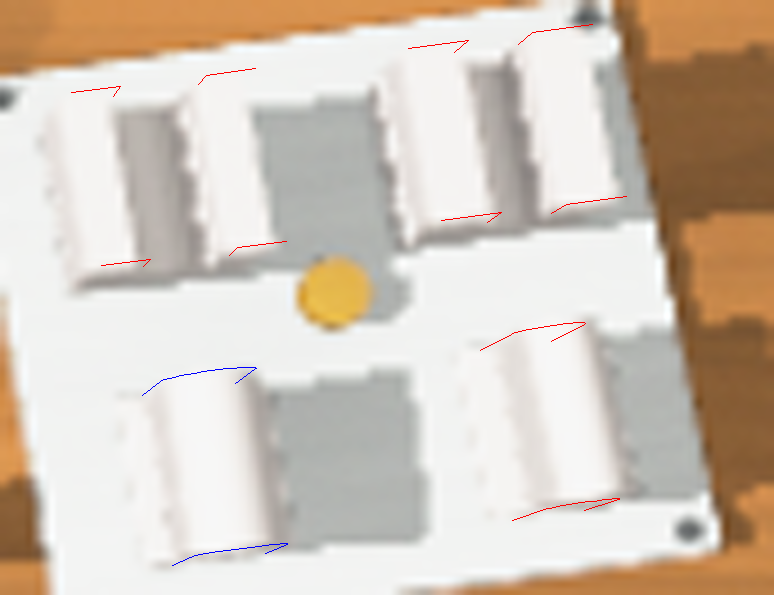

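View pics/f2.png

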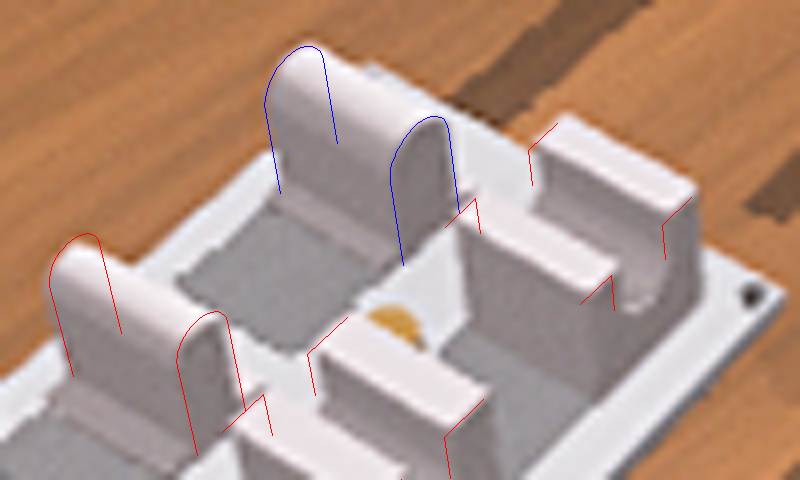

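```bash
cat > go.py <<'E'
import sys
from h import *
from scipy.spatial.transform import Rotation as R
def go(x,y,z,ang,show=True):
    s=get_state();Rm=R.from_rotvec(s["ee_rot"])
    d=Rm.as_matrix().T@(np.array([x,y,z])-s["tcp_pos"])
    T=R.from_matrix(np.array([[np.cos(ang),np.sin(ang),0],[np.sin(ang),-np.cos(ang),0],[0,0,-1]]))
    w=(Rm.inv()*T).as_rotvec()/(np.pi/4)
    print("t %.2f"%s["time"],"tcp",s["tcp_pos"].round(4),"F",s["contact_force"].round(2),"M",s["wrist_torque"].round(2),"op",s["opening"].round(4))
    print("d",d.round(4),"w",w.round(3))
if __name__=="__main__":go(*map(float,sys.argv[1:5]))
E
python3 go.py .548 .0877 .17 0
```

```text
Traceback (most recent call last):
  File "go.py", line 11, in <module>
    if __name__=="__main__":go(*map(float,sys.argv[1:5]))
                            ~~^^^^^^^^^^^^^^^^^^^^^^^^^^^
  File "go.py", line 9, in go
    print("t %.2f"%s["time"],"tcp",s["tcp_pos"].round(4),"F",s["contact_force"].round(2),"M",s["wrist_torque"].round(2),"op",s["opening"].round(4))
                                                                                                                             ^^^^^^^^^^^^^^^^^^
AttributeError: 'float' object has no attribute 'round'
```

```bash
sed -i 's/s\["opening"\].round(4)/round(s["opening"],4)/' go.py
python3 go.py .548 .0877 .2 0
```

```text
t 0.60 tcp [0.1571 0.6565 0.2297] F [0.55 0.33 0.58] M [0.   0.01 0.02] op 0.0929
d [-0.4622  0.5125  0.0297] w [0.    0.    1.701]
```

Emit:
drive_tool([
  {"dx": -0.46, "dy": 0.51, "dz": 0.03, "wz": 0.85, "jaw": 0.3},
  {"dx": -0.46, "dy": 0.51, "dz": 0.03, "wz": 0.85, "jaw": 0.3},
  {"dx": -0.46, "dy": 0.51, "dz": 0.03, "wz": 0.85, "jaw": 0.3},
  {"dx": -0.46, "dy": 0.51, "dz": 0.03, "wz": 0.85, "jaw": 0.3},
  {"dx": -0.46, "dy": 0.51, "dz": 0.03, "wz": 0.85, "jaw": 0.3},
])

```text
invalid input
```

```bash
python3 go.py .548 .0877 .2 0
```

```text
t 0.60 tcp [0.1571 0.6565 0.2297] F [0.55 0.33 0.58] M [0.   0.01 0.02] op 0.0929
d [-0.4622  0.5125  0.0297] w [0.    0.    1.701]
```

Emit:
drive_tool([
  {"wx": 0, "wy": 0, "wz": 0.85, "dx": -0.46, "dy": 0.51, "dz": 0.03, "jaw": 0.3},
  {"wx": 0, "wy": 0, "wz": 0.85, "dx": -0.46, "dy": 0.51, "dz": 0.03, "jaw": 0.3},
  {"wx": 0, "wy": 0, "wz": 0.85, "dx": -0.46, "dy": 0.51, "dz": 0.03, "jaw": 0.3},
  {"wx": 0, "wy": 0, "wz": 0.85, "dx": -0.46, "dy": 0.51, "dz": 0.03, "jaw": 0.3},
  {"wx": 0, "wy": 0, "wz": 0.85, "dx": -0.46, "dy": 0.51, "dz": 0.03, "jaw": 0.3},
])

```text
time: 1.02
tcp_pos: [0.2755, 0.4833, 0.2205]
ee_rot: [-2.948, -1.085, -0.0]
contact_force: [0.8, -0.0, -0.0]
opening: 0.0643
```

```bash
python3 go.py .548 .0877 .2 0
```

```text
t 1.02 tcp [0.2755 0.4833 0.2205] F [ 0.84 -0.01 -0.01] M [-0.01  0.03 -0.09] op 0.0643
d [-0.049   0.4778  0.0204] w [-0.    -0.     0.898]
```

Emit:
drive_tool([
  {"wx": 0, "wy": 0, "wz": 0.9, "dx": -0.05, "dy": 0.48, "dz": 0.02, "jaw": 0.3},
  {"wx": 0, "wy": 0, "wz": 0.9, "dx": -0.05, "dy": 0.48, "dz": 0.02, "jaw": 0.3},
  {"wx": 0, "wy": 0, "wz": 0.9, "dx": -0.05, "dy": 0.48, "dz": 0.02, "jaw": 0.3},
  {"wx": 0, "wy": 0, "wz": 0.9, "dx": -0.05, "dy": 0.48, "dz": 0.02, "jaw": 0.3},
  {"wx": 0, "wy": 0, "wz": 0.9, "dx": -0.05, "dy": 0.48, "dz": 0.02, "jaw": 0.3},
])

```text
time: 1.43
tcp_pos: [0.3932, 0.3114, 0.2122]
ee_rot: [-3.138, -0.126, -0.001]
contact_force: [1.5, 0.5, 0.1]
opening: 0.0607
```

```bash
python3 go.py .548 .0877 .2 0
```

```text
t 1.43 tcp [0.3932 0.3114 0.2122] F [1.48 0.52 0.12] M [-0.04  0.03  0.02] op 0.0607
d [0.1364 0.2353 0.0121] w [-0.001 -0.001  0.102]
```

Emit:
drive_tool([
  {"wx": 0, "wy": 0, "wz": 0.1, "dx": 0.136, "dy": 0.235, "dz": 0.012, "jaw": 0.3},
  {"wx": 0, "wy": 0, "wz": 0.1, "dx": 0.136, "dy": 0.235, "dz": 0.012, "jaw": 0.3},
  {"wx": 0, "wy": 0, "wz": 0.1, "dx": 0.136, "dy": 0.235, "dz": 0.012, "jaw": 0.3},
  {"wx": 0, "wy": 0, "wz": 0.1, "dx": 0.136, "dy": 0.235, "dz": 0.012, "jaw": 0.3},
  {"wx": 0, "wy": 0, "wz": 0.1, "dx": 0.136, "dy": 0.235, "dz": 0.012, "jaw": 0.3},
])

```text
time: 1.85
tcp_pos: [0.5113, 0.1397, 0.2032]
ee_rot: [-3.141, -0.002, -0.003]
contact_force: [1.0, 1.2, -0.4]
opening: 0.0604
```

```bash
python3 go.py .548 .0877 .2 0
```

```text
t 1.85 tcp [0.5113 0.1397 0.2032] F [ 0.96  1.24 -0.4 ] M [-0.03  0.05  0.03] op 0.0604
d [0.0366 0.0521 0.0033] w [-0.001 -0.002  0.002]
```

Emit:
drive_tool([
  {"wx": 0, "wy": 0, "wz": 0, "dx": 0.037, "dy": 0.052, "dz": 0, "jaw": 0.3},
  {"wx": 0, "wy": 0, "wz": 0, "dx": 0.037, "dy": 0.052, "dz": 0, "jaw": 0.3},
  {"wx": 0, "wy": 0, "wz": 0, "dx": 0.037, "dy": 0.052, "dz": 0.035, "jaw": 0.3},
  {"wx": 0, "wy": 0, "wz": 0, "dx": 0.037, "dy": 0.052, "dz": 0.07, "jaw": 0.3},
  {"wx": 0, "wy": 0, "wz": 0, "dx": 0.037, "dy": 0.052, "dz": 0.085, "jaw": 0.3},
])

```text
time: 2.27
tcp_pos: [0.5473, 0.087, 0.114]
ee_rot: [-3.141, -0.0, 0.004]
contact_force: [-1.0, -0.0, -0.2]
opening: 0.06
```

```bash
python3 go.py .548 .0877 .078 0
python3 - <<'E'
from h import *
a=read_camera("top");b=read_camera("scene")
cv2.imwrite("pics/g1.png",np.hstack([cv2.resize(a[180:230,200:260,::-1],None,fx=6,fy=6),cv2.resize(b[120:170,245:305,::-1],None,fx=6,fy=6)]))
E
```

```text
t 2.27 tcp [0.5473 0.087  0.114 ] F [-0.96 -0.03 -0.18] M [-0.11  0.1   0.08] op 0.06
d [ 0.0007 -0.0007  0.036 ] w [-0.001  0.003  0.   ]
```

View pics/g1.png

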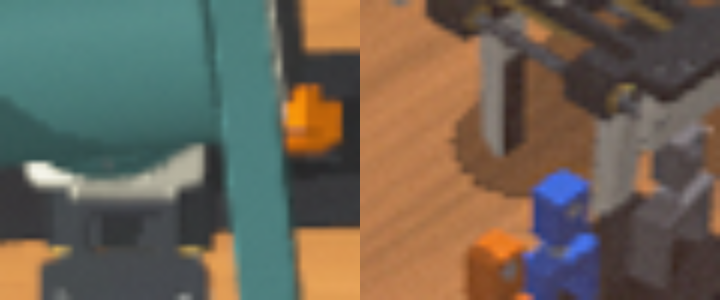

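Emit:
drive_tool([
  {"wx": 0, "wy": 0, "wz": 0, "dx": 0.001, "dy": 0, "dz": 0.018, "jaw": 0.3},
  {"wx": 0, "wy": 0, "wz": 0, "dx": 0.001, "dy": 0, "dz": 0.035, "jaw": 0.3},
  {"wx": 0, "wy": 0, "wz": 0, "dx": 0.001, "dy": 0, "dz": 0.035, "jaw": 0.3},
  {"wx": 0, "wy": 0, "wz": 0, "dx": 0.001, "dy": 0, "dz": 0.035, "jaw": -0.4},
  {"wx": 0, "wy": 0, "wz": 0, "dx": 0.001, "dy": 0, "dz": 0.035, "jaw": -0.7},
])

```text
time: 2.78
tcp_pos: [0.5489, 0.0877, 0.0823]
ee_rot: [-3.141, -0.002, 0.001]
contact_force: [0.3, -0.0, 0.7]
opening: 0.0513
```

Emit:
drive_tool([
  {"wx": 0, "wy": 0, "wz": 0, "dx": 0, "dy": 0, "dz": 0, "jaw": -1},
  {"wx": 0, "wy": 0, "wz": 0, "dx": 0, "dy": 0, "dz": 0, "jaw": -1},
  {"wx": 0, "wy": 0, "wz": 0, "dx": 0, "dy": 0, "dz": 0, "jaw": -1},
  {"wx": 0, "wy": 0, "wz": 0, "dx": 0, "dy": 0, "dz": 0, "jaw": -1},
  {"wx": 0, "wy": 0, "wz": 0, "dx": 0, "dy": 0, "dz": 0, "jaw": -1},
])

```text
time: 3.2
tcp_pos: [0.5489, 0.0877, 0.0826]
ee_rot: [-3.141, -0.002, 0.001]
contact_force: [1.7, -0.5, 2.0]
opening: 0.0197
```

```bash
python3 go.py .548 .0877 .078 0
```

```text
t 3.20 tcp [0.5489 0.0877 0.0826] F [ 1.66 -0.5   2.01] M [-0.05 -0.1   0.  ] op 0.0197
d [-0.0009 -0.      0.0046] w [-0.001  0.001  0.001]
```

Emit:
drive_tool([
  {"wx": 0, "wy": 0, "wz": 0, "dx": 0, "dy": 0, "dz": -0.02, "jaw": -1},
  {"wx": 0, "wy": 0, "wz": 0, "dx": 0, "dy": 0, "dz": -0.05, "jaw": -1},
  {"wx": 0, "wy": 0, "wz": 0, "dx": 0, "dy": 0, "dz": -0.09, "jaw": -1},
  {"wx": 0, "wy": 0, "wz": 0, "dx": 0, "dy": 0, "dz": -0.12, "jaw": -1},
  {"wx": 0, "wy": 0, "wz": 0, "dx": 0, "dy": 0.03, "dz": -0.12, "jaw": -1},
])

```text
time: 3.62
tcp_pos: [0.5507, 0.0603, 0.2095]
ee_rot: [-3.139, -0.007, -0.012]
contact_force: [1.7, -1.0, 0.4]
opening: 0.0195
```

```bash
python3 go.py .4942 -.3248 .2 .141
python3 - <<'E'
from h import *
b=read_camera("scene")
cv2.imwrite("pics/g2.png",cv2.resize(b[80:200,220:340,::-1],None,fx=5,fy=5))
E
```

```text
t 3.62 tcp [0.5507 0.0603 0.2095] F [ 1.69 -0.97  0.43] M [-0.1   0.03 -0.02] op 0.0195
d [-0.0582  0.3848  0.0081] w [-0.002 -0.01  -0.174]
```

View pics/g2.png

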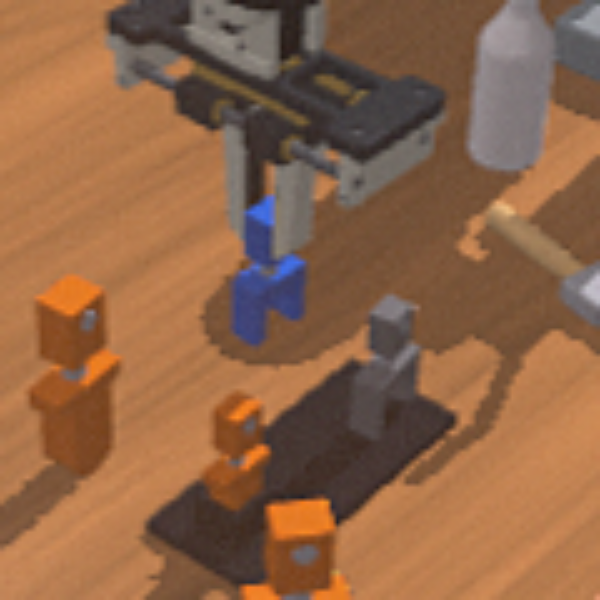

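Emit:
drive_tool([
  {"wx": 0, "wy": -0.01, "wz": -0.17, "dx": -0.058, "dy": 0.385, "dz": 0.008, "jaw": -1},
  {"wx": 0, "wy": -0.01, "wz": -0.17, "dx": -0.058, "dy": 0.385, "dz": 0.008, "jaw": -1},
  {"wx": 0, "wy": -0.01, "wz": -0.17, "dx": -0.058, "dy": 0.385, "dz": 0.008, "jaw": -1},
  {"wx": 0, "wy": -0.01, "wz": -0.17, "dx": -0.058, "dy": 0.385, "dz": 0.008, "jaw": -1},
  {"wx": 0, "wy": -0.01, "wz": -0.17, "dx": -0.058, "dy": 0.385, "dz": 0.008, "jaw": -1},
])

```text
time: 4.08
tcp_pos: [0.519, -0.1471, 0.1999]
ee_rot: [3.133, 0.214, -0.006]
contact_force: [0.1, 0.0, -0.0]
opening: 0.0198
```

```bash
python3 go.py .4942 -.3248 .19 .141
```

```text
t 4.08 tcp [ 0.519  -0.1471  0.1999] F [ 0.07  0.03 -0.  ] M [-0.1   0.05 -0.05] op 0.0198
d [-0.0486  0.1727  0.0102] w [ 0.001  0.005 -0.006]
```

Emit:
drive_tool([
  {"wx": 0, "wy": 0.005, "wz": -0.006, "dx": -0.049, "dy": 0.173, "dz": 0.01, "jaw": -1},
  {"wx": 0, "wy": 0.005, "wz": -0.006, "dx": -0.049, "dy": 0.173, "dz": 0.01, "jaw": -1},
  {"wx": 0, "wy": 0.005, "wz": -0.006, "dx": -0.049, "dy": 0.173, "dz": 0.01, "jaw": -1},
  {"wx": 0, "wy": 0.005, "wz": -0.006, "dx": -0.049, "dy": 0.173, "dz": 0.01, "jaw": -1},
  {"wx": 0, "wy": 0.005, "wz": -0.006, "dx": -0.049, "dy": 0.173, "dz": 0.01, "jaw": -1},
])

```text
time: 4.5
tcp_pos: [0.4923, -0.3293, 0.1891]
ee_rot: [3.133, 0.217, -0.002]
contact_force: [0.3, 0.2, -1.5]
opening: 0.02
```

```bash
python3 go.py .4942 -.3248 .15 .141
```

```text
t 4.50 tcp [ 0.4923 -0.3293  0.1891] F [ 0.33  0.17 -1.5 ] M [-0.07  0.06 -0.08] op 0.02
d [ 0.0026 -0.0042  0.0391] w [ 0.001  0.002 -0.004]
```

Emit:
drive_tool([
  {"wx": 0, "wy": 0, "wz": -0.004, "dx": 0.002, "dy": -0.004, "dz": 0.01, "jaw": -1},
  {"wx": 0, "wy": 0, "wz": -0.004, "dx": 0.002, "dy": -0.004, "dz": 0.025, "jaw": -1},
  {"wx": 0, "wy": 0, "wz": -0.004, "dx": 0.002, "dy": -0.004, "dz": 0.036, "jaw": -1},
  {"wx": 0, "wy": 0, "wz": -0.004, "dx": 0.002, "dy": -0.004, "dz": 0.036, "jaw": -1},
])

```text
time: 4.83
tcp_pos: [0.4929, -0.3233, 0.1493]
ee_rot: [-3.131, -0.223, 0.007]
contact_force: [0.2, -0.1, -1.1]
opening: 0.0195
```

```bash
python3 go.py .4942 -.3248 .145 .141
python3 - <<'E'
from h import *
b=read_camera("scene");a=read_camera("top")
cv2.imwrite("pics/g3.png",cv2.resize(b[165:265,115:245,::-1],None,fx=6,fy=6,interpolation=cv2.INTER_CUBIC))
E
```

```text
t 4.83 tcp [ 0.4929 -0.3233  0.1493] F [ 0.21 -0.14 -1.13] M [-0.1   0.05  0.04] op 0.0195
d [0.001  0.0017 0.0043] w [-0.003  0.006  0.002]
```

View pics/g3.png

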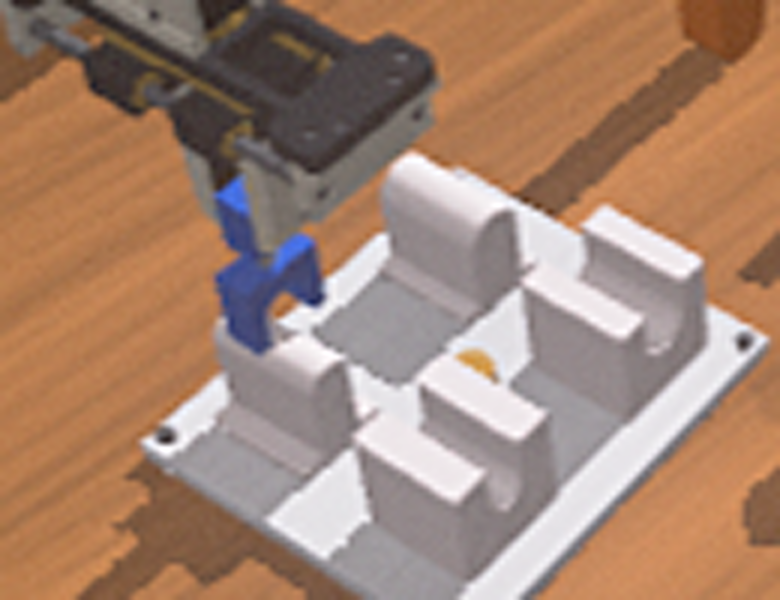

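Run:
```python
from h import *
b=cv2.imread("pics/g3.png")
from scipy.spatial.transform import Rotation as Ro
s=get_state();R=Ro.from_rotvec(s["ee_rot"]).as_matrix();p=s["tcp_pos"]
X=R[:,0];Y=-R[:,1]
o=p-np.array([0,0,.0726])
for sx in(.01,):
  th=np.linspace(0,np.pi,15)
  pts=[(-.021,0),(-.021,.04),(.021,.04),(.021,0),(.013,0),(.013,.014)]+[(.013*np.cos(k),.014+.013*np.sin(k)) for k in th]+[(-.013,0),(-.021,0)]
  P=np.array([o+X*sx+Y*a+np.array([0,0,1])*c for a,c in pts])
  cv2.polylines(b,[((proj("scene",P)-[115,165]+.5)*6).astype(int)],False,(0,255,255),1)
yw=.141;J=np.array([.536,-.2633]);R2=np.array([[np.cos(yw),-np.sin(yw)],[np.sin(yw),np.cos(yw)]])
th=np.linspace(0,np.pi,20)
for y0,col in((-.058,(0,0,255)),(-.055,(0,255,0)),(-.052,(255,0,0))):
    pr=[(y0+.012,.012)]+[(y0+.012*np.cos(k),.06+.012*np.sin(k)) for k in th]+[(y0-.012,.012)]
    P=np.array([[*(J+R2@(-.02,y)),z] for y,z in pr])
    cv2.polylines(b,[((proj("scene",P)-[115,165]+.5)*6).astype(int)],False,col,1)
b=cv2.resize(b[150:500,130:480],None,fx=1.7,fy=1.7)
cv2.imwrite("pics/g4.png",b)
```

```text
(no output)
```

View pics/g4.png

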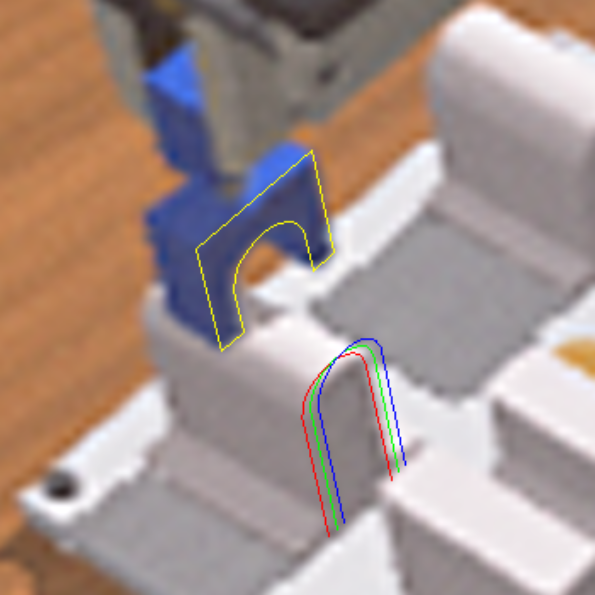

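Emit:
drive_tool([
  {"wx": 0, "wy": 0.005, "wz": 0, "dx": 0.001, "dy": 0.0025, "dz": 0, "jaw": -1},
  {"wx": 0, "wy": 0.005, "wz": 0, "dx": 0.001, "dy": 0.0025, "dz": 0.003, "jaw": -1},
  {"wx": 0, "wy": 0.005, "wz": 0, "dx": 0.001, "dy": 0.0025, "dz": 0.006, "jaw": -1},
  {"wx": 0, "wy": 0.005, "wz": 0, "dx": 0.001, "dy": 0.0025, "dz": 0.009, "jaw": -1},
  {"wx": 0, "wy": 0.005, "wz": 0, "dx": 0.001, "dy": 0.0025, "dz": 0.009, "jaw": -1},
])

```text
time: 5.35
tcp_pos: [0.4949, -0.326, 0.1427]
ee_rot: [-3.133, -0.224, -0.002]
contact_force: [-0.1, -0.1, -1.1]
opening: 0.02
```

```bash
python3 go.py .4942 -.3248 .135 .141
```

```text
t 5.35 tcp [ 0.4949 -0.326   0.1427] F [-0.11 -0.09 -1.08] M [-0.07  0.08 -0.06] op 0.02
d [-0.0005 -0.0013  0.0077] w [-0.001 -0.002  0.002]
```

Emit:
drive_tool([
  {"wx": 0, "wy": 0, "wz": 0, "dx": 0, "dy": 0, "dz": 0.002, "jaw": -1},
  {"wx": 0, "wy": 0, "wz": 0, "dx": 0, "dy": 0, "dz": 0.004, "jaw": -1},
  {"wx": 0, "wy": 0, "wz": 0, "dx": 0, "dy": 0, "dz": 0.006, "jaw": -1},
  {"wx": 0, "wy": 0, "wz": 0, "dx": 0, "dy": 0, "dz": 0.006, "jaw": -1},
])

```text
time: 5.68
tcp_pos: [0.4949, -0.3264, 0.1366]
ee_rot: [-3.133, -0.224, -0.002]
contact_force: [0.2, -3.3, 0.1]
opening: 0.0197
```

```bash
python3 go.py .4942 -.3248 .135 .141
```

```text
t 5.68 tcp [ 0.4949 -0.3264  0.1366] F [ 0.15 -3.33  0.1 ] M [-0.85 -0.01 -0.04] op 0.0197
d [-0.0005 -0.0016  0.0016] w [-0.    -0.002  0.002]
```

Emit:
drive_tool([
  {"wx": 0, "wy": 0, "wz": 0, "dx": 0, "dy": 0.0015, "dz": 0.0, "jaw": -1},
  {"wx": 0, "wy": 0, "wz": 0, "dx": 0, "dy": 0.0025, "dz": 0.001, "jaw": -1},
  {"wx": 0, "wy": 0, "wz": 0, "dx": 0, "dy": 0.0025, "dz": 0.001, "jaw": -1},
])

```text
time: 5.93
tcp_pos: [0.4952, -0.3288, 0.1353]
ee_rot: [-3.133, -0.223, -0.002]
contact_force: [0.5, 0.7, -0.7]
opening: 0.02
```

```bash
python3 go.py .4942 -.3248 .135 .141
```

```text
t 5.93 tcp [ 0.4952 -0.3288  0.1353] F [ 0.53  0.75 -0.72] M [-0.08  0.08 -0.02] op 0.02
d [-0.0004 -0.0042  0.0003] w [-0.001 -0.001  0.002]
```

Emit:
drive_tool([
  {"wx": 0, "wy": 0, "wz": 0, "dx": 0, "dy": 0, "dz": 0.002, "jaw": -1},
  {"wx": 0, "wy": 0, "wz": 0, "dx": 0, "dy": 0, "dz": 0.004, "jaw": -1},
  {"wx": 0, "wy": 0, "wz": 0, "dx": 0, "dy": 0, "dz": 0.006, "jaw": -1},
  {"wx": 0, "wy": 0, "wz": 0, "dx": 0, "dy": 0, "dz": 0.006, "jaw": -1},
])

```text
time: 6.27
tcp_pos: [0.495, -0.3287, 0.1286]
ee_rot: [-3.132, -0.224, -0.001]
contact_force: [0.1, -0.0, -1.4]
opening: 0.0196
```

```bash
python3 go.py .4942 -.3248 .1176 .141
```

```text
t 6.27 tcp [ 0.495  -0.3287  0.1286] F [ 0.08 -0.02 -1.39] M [-0.07  0.1  -0.08] op 0.0196
d [-0.0003 -0.0039  0.011 ] w [-0.002 -0.001  0.002]
```

Free and well past the 7 mm stop: this is the right rim, and the leaf fits. Continuing down.

Emit:
drive_tool([
  {"wx": 0, "wy": 0, "wz": 0, "dx": 0, "dy": 0, "dz": 0.002, "jaw": -1},
  {"wx": 0, "wy": 0, "wz": 0, "dx": 0, "dy": 0, "dz": 0.005, "jaw": -1},
  {"wx": 0, "wy": 0, "wz": 0, "dx": 0, "dy": 0, "dz": 0.008, "jaw": -1},
  {"wx": 0, "wy": 0, "wz": 0, "dx": 0, "dy": 0, "dz": 0.009, "jaw": -1},
  {"wx": 0, "wy": 0, "wz": 0, "dx": 0, "dy": 0, "dz": 0.009, "jaw": -1},
])

```text
time: 6.68
tcp_pos: [0.4949, -0.3285, 0.1192]
ee_rot: [-3.132, -0.224, 0.0]
contact_force: [0.1, -0.3, -0.4]
opening: 0.0198
```

```bash
python3 go.py .4942 -.3248 .1176 .141
```

```text
t 6.68 tcp [ 0.4949 -0.3285  0.1192] F [ 0.13 -0.27 -0.37] M [-0.06  0.03  0.02] op 0.0198
d [-0.0002 -0.0038  0.0016] w [-0.002 -0.     0.002]
```

Emit:
drive_tool([
  {"wx": 0, "wy": 0, "wz": 0, "dx": 0, "dy": 0, "dz": 0.0015, "jaw": -1},
  {"wx": 0, "wy": 0, "wz": 0, "dx": 0, "dy": 0, "dz": 0.003, "jaw": -1},
  {"wx": 0, "wy": 0, "wz": 0, "dx": 0, "dy": 0, "dz": 0.003, "jaw": -1},
  {"wx": 0, "wy": 0, "wz": 0, "dx": 0, "dy": 0, "dz": 0.003, "jaw": -1},
])

```text
time: 7.02
tcp_pos: [0.495, -0.3287, 0.1165]
ee_rot: [-3.132, -0.224, -0.001]
contact_force: [0.3, -0.5, 3.3]
opening: 0.0196
```

```bash
python3 go.py .4942 -.3248 .1136 .141
```

```text
t 7.02 tcp [ 0.495  -0.3287  0.1165] F [ 0.27 -0.47  3.28] M [-0.21  0.1   0.03] op 0.0196
d [-0.0003 -0.004   0.0029] w [-0.001 -0.001  0.002]
```

Emit:
drive_tool([
  {"wx": 0, "wy": 0, "wz": 0, "dx": 0, "dy": 0, "dz": 0.0015, "jaw": -1},
  {"wx": 0, "wy": 0, "wz": 0, "dx": 0, "dy": 0, "dz": 0.003, "jaw": -1},
  {"wx": 0, "wy": 0, "wz": 0, "dx": 0, "dy": 0, "dz": 0.003, "jaw": -1},
  {"wx": 0, "wy": 0, "wz": 0, "dx": 0, "dy": 0, "dz": 0.003, "jaw": -1},
  {"wx": 0, "wy": 0, "wz": 0, "dx": 0, "dy": 0, "dz": 0.003, "jaw": -1},
])

```text
time: 7.43
tcp_pos: [0.4951, -0.3288, 0.1138]
ee_rot: [-3.133, -0.224, -0.001]
contact_force: [-0.2, -0.9, 4.9]
opening: 0.0195
```

```bash
python3 go.py .4942 -.3248 .1136 .141;python3 - <<'E'
from h import *
b=read_camera("scene")
cv2.imwrite("pics/g5.png",cv2.resize(b[165:265,115:245,::-1],None,fx=6,fy=6,interpolation=cv2.INTER_CUBIC))
E
```

```text
t 7.43 tcp [ 0.4951 -0.3288  0.1138] F [-0.23 -0.89  4.92] M [-0.19  0.21  0.  ] op 0.0195
d [-0.0004 -0.0041  0.0002] w [-0.001 -0.001  0.002]
```

View pics/g5.png

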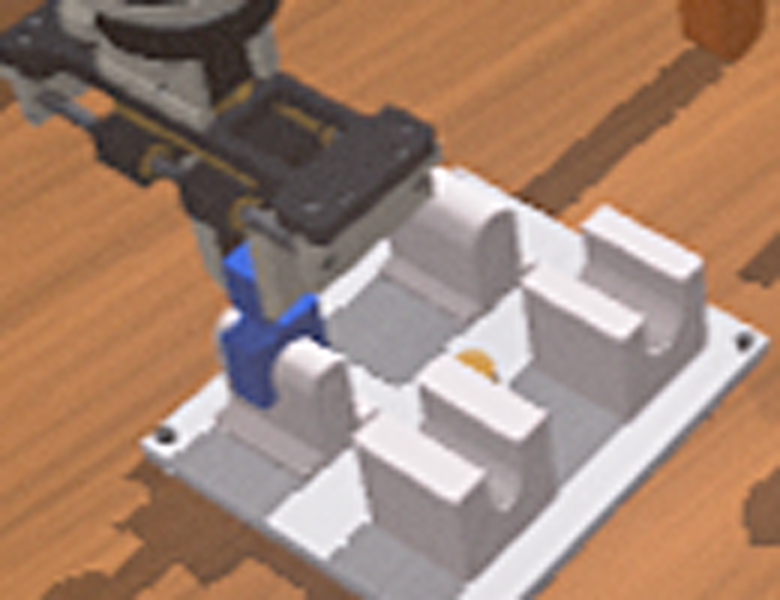

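Emit:
drive_tool([
  {"wx": 0, "wy": 0, "wz": 0, "dx": 0, "dy": 0, "dz": 0.0005, "jaw": -1},
  {"wx": 0, "wy": 0, "wz": 0, "dx": 0, "dy": 0, "dz": 0.0005, "jaw": -1},
  {"wx": 0, "wy": 0, "wz": 0, "dx": 0, "dy": 0, "dz": 0.0005, "jaw": -1},
  {"wx": 0, "wy": 0, "wz": 0, "dx": 0, "dy": 0, "dz": -0.0015, "jaw": -1},
  {"wx": 0, "wy": 0, "wz": 0, "dx": 0, "dy": 0, "dz": -0.0035, "jaw": -1},
])

```text
time: 7.9
tcp_pos: [0.4951, -0.3288, 0.1174]
ee_rot: [-3.133, -0.224, -0.001]
contact_force: [-0.0, -0.7, 3.1]
opening: 0.0197
```

Emit:
drive_tool([
  {"wx": 0, "wy": 0, "wz": 0, "dx": 0, "dy": 0, "dz": 0, "jaw": -1},
  {"wx": 0, "wy": 0, "wz": 0, "dx": 0, "dy": 0, "dz": 0, "jaw": -0.3},
  {"wx": 0, "wy": 0, "wz": 0, "dx": 0, "dy": 0, "dz": 0, "jaw": 0},
  {"wx": 0, "wy": 0, "wz": 0, "dx": 0, "dy": 0, "dz": 0, "jaw": 0.2},
  {"wx": 0, "wy": 0, "wz": 0, "dx": 0, "dy": 0, "dz": 0, "jaw": 0.2},
])

```text
time: 8.32
tcp_pos: [0.4951, -0.3287, 0.1171]
ee_rot: [-3.133, -0.223, -0.001]
contact_force: [0.0, 0.4, -0.2]
opening: 0.0417
```

```bash
python3 go.py .5665 .0188 .22 0
```

```text
t 8.32 tcp [ 0.4951 -0.3287  0.1171] F [ 0.01  0.42 -0.2 ] M [-0.01  0.03 -0.01] op 0.0417
d [ 0.1201 -0.334  -0.1024] w [-0.001 -0.001  0.181]
```

Emit:
drive_tool([
  {"wx": 0, "wy": 0, "wz": 0, "dx": 0, "dy": 0, "dz": -0.02, "jaw": 0.3},
  {"wx": 0, "wy": 0, "wz": 0, "dx": 0, "dy": 0, "dz": -0.06, "jaw": 0.3},
  {"wx": 0, "wy": 0, "wz": 0, "dx": 0, "dy": 0, "dz": -0.1, "jaw": 0.3},
  {"wx": 0, "wy": 0, "wz": 0.05, "dx": 0.014, "dy": -0.04, "dz": -0.1, "jaw": 0.3},
  {"wx": 0, "wy": 0, "wz": 0.1, "dx": 0.028, "dy": -0.08, "dz": -0.1, "jaw": 0.3},
])

```text
time: 8.73
tcp_pos: [0.5115, -0.2477, 0.2198]
ee_rot: [3.139, 0.093, 0.006]
contact_force: [1.0, -0.5, -1.1]
opening: 0.0603
```

```bash
python3 go.py .5665 .0188 .21 0;python3 - <<'E'
from h import *
b=read_camera("scene")
cv2.imwrite("pics/g6.png",cv2.resize(b[125:265,115:315,::-1],None,fx=4,fy=4,interpolation=cv2.INTER_CUBIC))
E
```

```text
t 8.73 tcp [ 0.5115 -0.2477  0.2198] F [ 0.99 -0.54 -1.06] M [-0.07  0.04 -0.03] op 0.0603
d [ 0.0706 -0.2628  0.0098] w [ 0.001 -0.005  0.075]
```

View pics/g6.png

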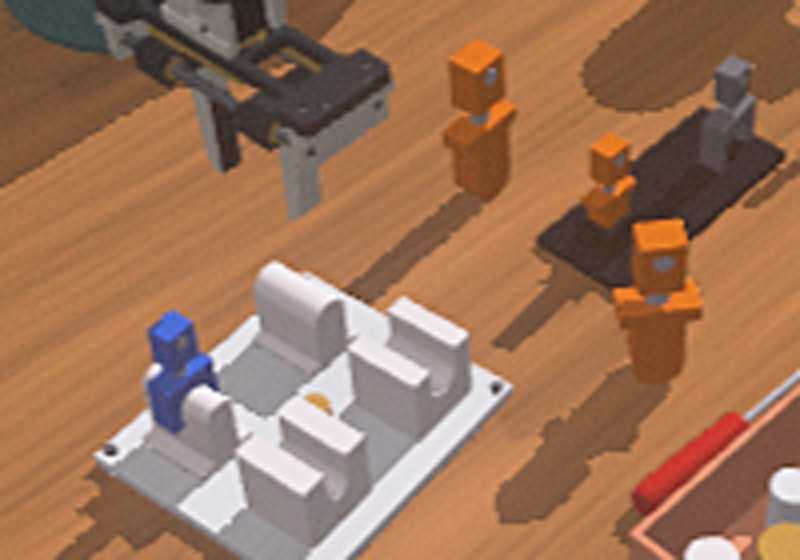

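Emit:
drive_tool([
  {"wx": 0, "wy": 0, "wz": 0.075, "dx": 0.0706, "dy": -0.263, "dz": 0, "jaw": 0.3},
  {"wx": 0, "wy": 0, "wz": 0.075, "dx": 0.0706, "dy": -0.263, "dz": 0, "jaw": 0.3},
  {"wx": 0, "wy": 0, "wz": 0.075, "dx": 0.0706, "dy": -0.263, "dz": 0, "jaw": 0.3},
  {"wx": 0, "wy": 0, "wz": 0.075, "dx": 0.0706, "dy": -0.263, "dz": 0, "jaw": 0.3},
  {"wx": 0, "wy": 0, "wz": 0.075, "dx": 0.0706, "dy": -0.263, "dz": 0, "jaw": 0.3},
])

```text
time: 9.2
tcp_pos: [0.553, -0.041, 0.2189]
ee_rot: [-3.139, -0.001, -0.005]
contact_force: [0.6, -0.5, -0.1]
opening: 0.0604
```

```bash
python3 go.py .5665 .0185 .21 0
```

```text
t 9.20 tcp [ 0.553  -0.041   0.2189] F [ 0.58 -0.46 -0.14] M [-0.09  0.06  0.04] op 0.0604
d [ 0.0135 -0.0595  0.0091] w [-0.003 -0.004  0.   ]
```

Emit:
drive_tool([
  {"wx": 0, "wy": 0, "wz": 0, "dx": 0.0135, "dy": -0.0595, "dz": 0, "jaw": 0.3},
  {"wx": 0, "wy": 0, "wz": 0, "dx": 0.0135, "dy": -0.0595, "dz": 0.02, "jaw": 0.3},
  {"wx": 0, "wy": 0, "wz": 0, "dx": 0.0135, "dy": -0.0595, "dz": 0.05, "jaw": 0.3},
  {"wx": 0, "wy": 0, "wz": 0, "dx": 0.0135, "dy": -0.0595, "dz": 0.084, "jaw": 0.3},
  {"wx": 0, "wy": 0, "wz": 0, "dx": 0.0135, "dy": -0.0595, "dz": 0.086, "jaw": 0.3},
])

```text
time: 9.62
tcp_pos: [0.5644, 0.0193, 0.1269]
ee_rot: [-3.139, -0.002, 0.007]
contact_force: [-0.8, 0.5, -2.0]
opening: 0.0604
```

```bash
python3 go.py .5665 .0185 .095 0;python3 - <<'E'
from h import *
b=read_camera("scene")
cv2.imwrite("pics/g7.png",cv2.resize(b[110:210,225:335,::-1],None,fx=6,fy=6,interpolation=cv2.INTER_CUBIC))
E
```

```text
t 9.62 tcp [0.5644 0.0193 0.1269] F [-0.82  0.51 -2.01] M [-0.14  0.11  0.07] op 0.0604
d [0.0023 0.0009 0.0319] w [-0.003  0.006  0.002]
```

View pics/g7.png

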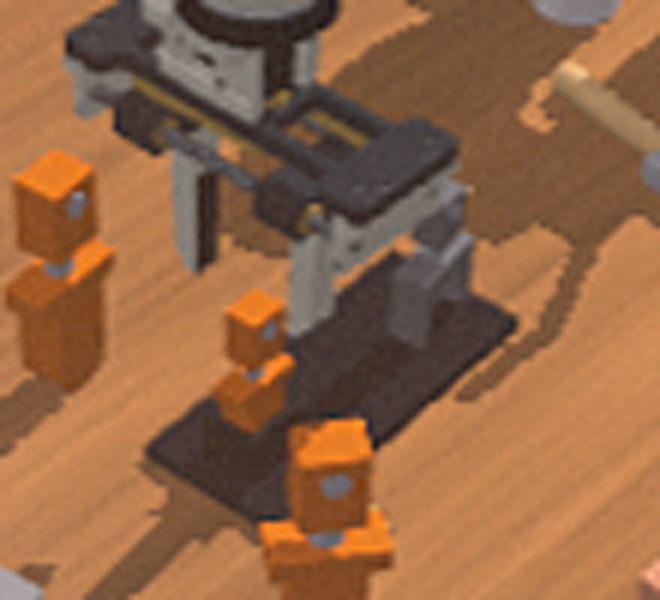

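Emit:
drive_tool([
  {"wx": 0, "wy": 0, "wz": 0, "dx": 0.002, "dy": 0.001, "dz": 0.015, "jaw": 0.3},
  {"wx": 0, "wy": 0, "wz": 0, "dx": 0.002, "dy": 0.001, "dz": 0.031, "jaw": 0.3},
  {"wx": 0, "wy": 0, "wz": 0, "dx": 0.002, "dy": 0.001, "dz": 0.031, "jaw": 0.3},
  {"wx": 0, "wy": 0, "wz": 0, "dx": 0.002, "dy": 0.001, "dz": 0.031, "jaw": -0.4},
  {"wx": 0, "wy": 0, "wz": 0, "dx": 0.002, "dy": 0.001, "dz": 0.031, "jaw": -0.7},
])

```text
time: 10.08
tcp_pos: [0.5679, 0.0178, 0.1011]
ee_rot: [-3.139, -0.001, 0.001]
contact_force: [0.8, -0.4, 1.0]
opening: 0.0514
```

Emit:
drive_tool([
  {"wx": 0, "wy": 0, "wz": 0, "dx": 0, "dy": 0, "dz": 0, "jaw": -1},
  {"wx": 0, "wy": 0, "wz": 0, "dx": 0, "dy": 0, "dz": 0, "jaw": -1},
  {"wx": 0, "wy": 0, "wz": 0, "dx": 0, "dy": 0, "dz": 0, "jaw": -1},
  {"wx": 0, "wy": 0, "wz": 0, "dx": 0, "dy": 0, "dz": 0, "jaw": -1},
  {"wx": 0, "wy": 0, "wz": 0, "dx": 0, "dy": 0, "dz": 0, "jaw": -1},
])

```text
time: 10.5
tcp_pos: [0.5679, 0.0178, 0.1013]
ee_rot: [-3.139, -0.001, 0.001]
contact_force: [0.5, -0.8, 1.2]
opening: 0.0198
```

```bash
python3 go.py .5665 .0185 .095 0
```

```text
t 10.50 tcp [0.5679 0.0178 0.1013] F [ 0.52 -0.76  1.16] M [-0.18 -0.23 -0.01] op 0.0198
d [-0.0014 -0.0007  0.0063] w [-0.003  0.001  0.001]
```

Emit:
drive_tool([
  {"wx": 0, "wy": 0, "wz": 0, "dx": 0, "dy": 0, "dz": -0.015, "jaw": -1},
  {"wx": 0, "wy": 0, "wz": 0, "dx": 0, "dy": 0, "dz": -0.04, "jaw": -1},
  {"wx": 0, "wy": 0, "wz": 0, "dx": 0, "dy": 0, "dz": -0.075, "jaw": -1},
  {"wx": 0, "wy": 0, "wz": 0, "dx": 0, "dy": 0, "dz": -0.11, "jaw": -1},
  {"wx": 0, "wy": 0, "wz": 0, "dx": 0, "dy": 0, "dz": -0.115, "jaw": -1},
])

```text
time: 10.92
tcp_pos: [0.5693, 0.0175, 0.2228]
ee_rot: [-3.139, -0.001, -0.01]
contact_force: [-1.2, 0.2, 0.7]
opening: 0.0195
```

```bash
python3 - <<'E'
from h import *
b=read_camera("scene")
cv2.imwrite("pics/g8.png",cv2.resize(b[80:180,215:325,::-1],None,fx=7,fy=6,interpolation=cv2.INTER_CUBIC))
yw=.141;J=np.array([.536,-.2633]);R=np.array([[np.cos(yw),-np.sin(yw)],[np.sin(yw),np.cos(yw)]])
print(J+R@(.047,.0605))
E
python3 go.py .574 -.196 .21 .141
```

```text
[ 0.57403131 -0.19679534]
t 10.97 tcp [0.5691 0.0175 0.2209] F [1.23 0.45 0.86] M [-0.15  0.05  0.01] op 0.02
d [0.0047 0.2135 0.0104] w [-0.003 -0.007 -0.179]
```

View pics/g8.png

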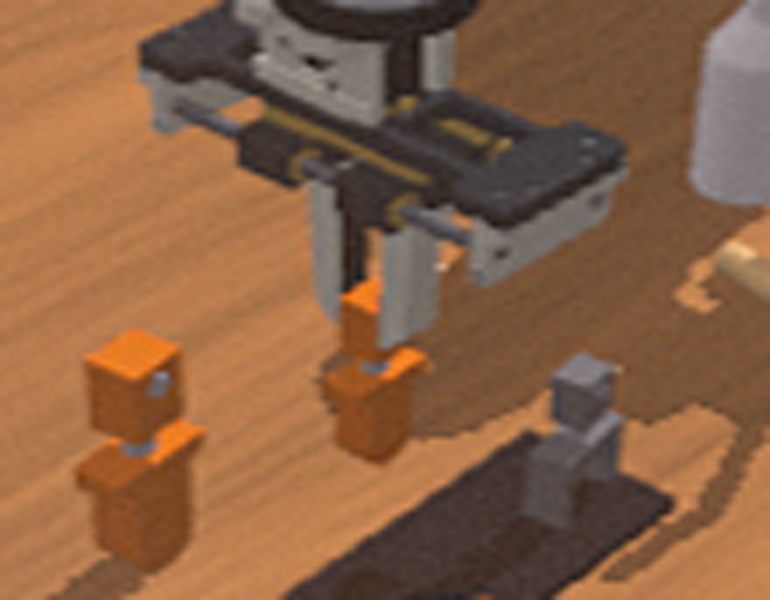

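Emit:
drive_tool([
  {"wx": 0, "wy": 0, "wz": -0.179, "dx": 0.005, "dy": 0.21, "dz": 0, "jaw": -1},
  {"wx": 0, "wy": 0, "wz": -0.179, "dx": 0.005, "dy": 0.21, "dz": 0, "jaw": -1},
  {"wx": 0, "wy": 0, "wz": -0.179, "dx": 0.005, "dy": 0.21, "dz": 0, "jaw": -1},
  {"wx": 0, "wy": 0, "wz": -0.179, "dx": 0.005, "dy": 0.21, "dz": 0, "jaw": -1},
  {"wx": 0, "wy": 0, "wz": -0.179, "dx": 0.005, "dy": 0.21, "dz": 0, "jaw": -1},
])

```text
time: 11.38
tcp_pos: [0.5734, -0.1894, 0.2189]
ee_rot: [-3.131, -0.222, -0.007]
contact_force: [1.3, -0.6, 0.1]
opening: 0.0194
```

Emit:
drive_tool([
  {"wx": 0, "wy": 0, "wz": 0, "dx": 0, "dy": 0, "dz": 0, "jaw": -1},
])

```text
time: 11.47
tcp_pos: [0.5727, -0.1949, 0.2172]
ee_rot: [-3.132, -0.216, -0.004]
contact_force: [1.1, 0.7, -0.6]
opening: 0.0202
```

```bash
python3 go.py .574 -.1965 .172 .141
```

```text
t 11.47 tcp [ 0.5727 -0.1949  0.2172] F [ 1.13  0.66 -0.62] M [-0.13  0.02 -0.03] op 0.0202
d [0.0009 0.0018 0.0452] w [-0.002 -0.003 -0.004]
```

Emit:
drive_tool([
  {"wx": 0, "wy": 0, "wz": -0.004, "dx": 0.001, "dy": 0.002, "dz": 0.015, "jaw": -1},
  {"wx": 0, "wy": 0, "wz": -0.004, "dx": 0.001, "dy": 0.002, "dz": 0.03, "jaw": -1},
  {"wx": 0, "wy": 0, "wz": -0.004, "dx": 0.001, "dy": 0.002, "dz": 0.043, "jaw": -1},
  {"wx": 0, "wy": 0, "wz": -0.004, "dx": 0.001, "dy": 0.002, "dz": 0.043, "jaw": -1},
  {"wx": 0, "wy": 0, "wz": -0.004, "dx": 0.001, "dy": 0.002, "dz": 0.043, "jaw": -1},
])

```text
time: 11.88
tcp_pos: [0.5737, -0.1958, 0.1729]
ee_rot: [-3.131, -0.222, -0.001]
contact_force: [-1.5, 0.6, -0.3]
opening: 0.0199
```

```bash
python3 go.py .574 -.1965 .166 .141
python3 - <<'E'
from h import *
from scipy.spatial.transform import Rotation as Ro
b=read_camera("scene")
im=cv2.resize(b[140:240,155:265,::-1],None,fx=7,fy=6,interpolation=cv2.INTER_CUBIC)
s=get_state();R=Ro.from_rotvec(s["ee_rot"]).as_matrix();p=s["tcp_pos"]
X=R[:,0];Y=-R[:,1];o=p-np.array([0,0,.0913]);Z=np.array([0,0,1])
th=np.linspace(-np.pi,0,15)
pts=[(-.021,.044),(-.021,.054),(.021,.054),(.021,.044),(-.021,.044),(-.013,.044)]+[(.013*np.cos(k),.013+.013*np.sin(k)) for k in th]+[(.013,.044)]
P=np.array([o+X*.01+Y*a+Z*c for a,c in pts])
cv2.polylines(im,[((proj("scene",P)-[155,140]+.5)*[7,6]).astype(int)],False,(255,0,0),1)
cv2.imwrite("pics/g9.png",im)
E
```

```text
t 11.88 tcp [ 0.5737 -0.1958  0.1729] F [-1.54  0.62 -0.34] M [-0.03  0.05  0.04] op 0.0199
d [0.0002 0.0008 0.0069] w [-0.004 -0.001  0.001]
```

View pics/g9.png

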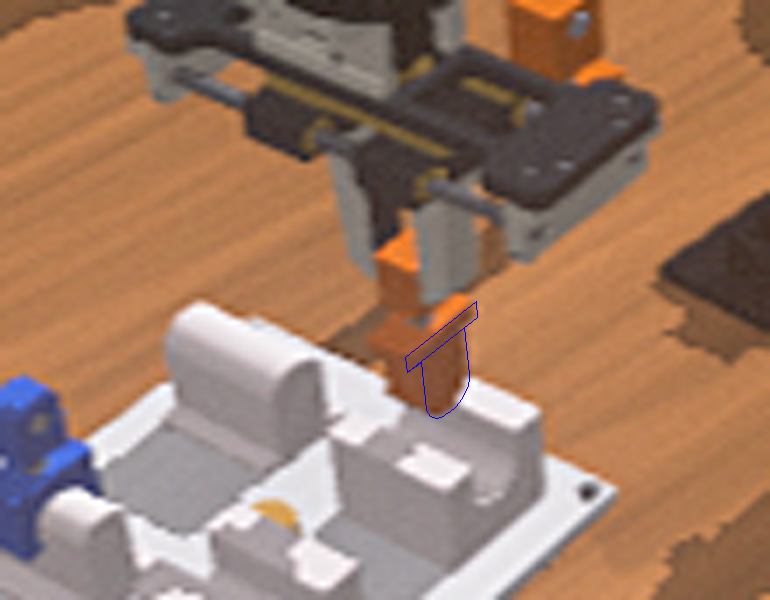

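Emit:
drive_tool([
  {"wx": 0, "wy": 0, "wz": 0, "dx": 0, "dy": 0, "dz": 0.005, "jaw": -1},
  {"wx": 0, "wy": 0, "wz": 0, "dx": 0, "dy": 0, "dz": 0.01, "jaw": -1},
  {"wx": 0, "wy": 0, "wz": 0, "dx": 0, "dy": 0, "dz": 0.013, "jaw": -1},
  {"wx": 0, "wy": 0, "wz": 0, "dx": 0, "dy": 0, "dz": 0.015, "jaw": -1},
  {"wx": 0, "wy": 0, "wz": 0, "dx": 0, "dy": 0, "dz": 0.015, "jaw": -1},
])

```text
time: 12.35
tcp_pos: [0.574, -0.1958, 0.1586]
ee_rot: [-3.131, -0.222, -0.003]
contact_force: [-0.3, -0.7, 0.4]
opening: 0.0201
```

```bash
python3 go.py .574 -.1965 .155 .141
```

```text
t 12.35 tcp [ 0.574  -0.1958  0.1586] F [-0.34 -0.67  0.4 ] M [-0.1   0.02 -0.07] op 0.0201
d [-0.0001  0.0007  0.0036] w [-0.003 -0.002  0.001]
```

Emit:
drive_tool([
  {"wx": 0, "wy": 0, "wz": 0, "dx": 0, "dy": 0, "dz": 0.0015, "jaw": -1},
  {"wx": 0, "wy": 0, "wz": 0, "dx": 0, "dy": 0, "dz": 0.003, "jaw": -1},
  {"wx": 0, "wy": 0, "wz": 0, "dx": 0, "dy": 0, "dz": 0.003, "jaw": -1},
  {"wx": 0, "wy": 0, "wz": 0, "dx": 0, "dy": 0, "dz": 0.003, "jaw": -1},
])

```text
time: 12.68
tcp_pos: [0.574, -0.1958, 0.1557]
ee_rot: [-3.131, -0.222, -0.003]
contact_force: [0.2, -0.6, -1.0]
opening: 0.02
```

```bash
python3 go.py .574 -.1965 .155 .141
```

```text
t 12.68 tcp [ 0.574  -0.1958  0.1557] F [ 0.16 -0.64 -0.96] M [-0.18  0.09 -0.04] op 0.02
d [-0.0001  0.0007  0.0007] w [-0.003 -0.002  0.001]
```

Past 5 mm with no resistance: the left channel admits it. Continuing down.

Emit:
drive_tool([
  {"wx": 0, "wy": 0, "wz": 0, "dx": 0, "dy": 0, "dz": 0.002, "jaw": -1},
  {"wx": 0, "wy": 0, "wz": 0, "dx": 0, "dy": 0, "dz": 0.004, "jaw": -1},
  {"wx": 0, "wy": 0, "wz": 0, "dx": 0, "dy": 0, "dz": 0.006, "jaw": -1},
  {"wx": 0, "wy": 0, "wz": 0, "dx": 0, "dy": 0, "dz": 0.006, "jaw": -1},
])

```text
time: 13.02
tcp_pos: [0.5739, -0.196, 0.1492]
ee_rot: [-3.132, -0.222, -0.002]
contact_force: [0.8, -3.2, -1.1]
opening: 0.0198
```

```bash
python3 go.py .574 -.1965 .1313 .141
```

```text
t 13.02 tcp [ 0.5739 -0.196   0.1492] F [ 0.82 -3.19 -1.11] M [-0.72  0.05  0.04] op 0.0198
d [0.     0.0006 0.0179] w [-0.003 -0.002  0.001]
```

Emit:
drive_tool([
  {"wx": 0, "wy": 0, "wz": 0, "dx": 0, "dy": 0.001, "dz": 0, "jaw": -1},
  {"wx": 0, "wy": 0, "wz": 0, "dx": 0, "dy": 0.0015, "dz": 0.002, "jaw": -1},
  {"wx": 0, "wy": 0, "wz": 0, "dx": 0, "dy": 0.0015, "dz": 0.004, "jaw": -1},
  {"wx": 0, "wy": 0, "wz": 0, "dx": 0, "dy": 0.0015, "dz": 0.004, "jaw": -1},
])

```text
time: 13.35
tcp_pos: [0.5739, -0.1973, 0.1445]
ee_rot: [-3.131, -0.222, -0.001]
contact_force: [0.4, 0.3, -1.2]
opening: 0.0197
```

```bash
python3 go.py .574 -.1965 .1313 .141
```

```text
t 13.35 tcp [ 0.5739 -0.1973  0.1445] F [ 0.39  0.29 -1.17] M [-0.08  0.05 -0.01] op 0.0197
d [ 0.0002 -0.0008  0.0132] w [-0.003 -0.001  0.001]
```

Emit:
drive_tool([
  {"wx": 0, "wy": 0, "wz": 0, "dx": 0, "dy": 0, "dz": 0.003, "jaw": -1},
  {"wx": 0, "wy": 0, "wz": 0, "dx": 0, "dy": 0, "dz": 0.006, "jaw": -1},
  {"wx": 0, "wy": 0, "wz": 0, "dx": 0, "dy": 0, "dz": 0.009, "jaw": -1},
  {"wx": 0, "wy": 0, "wz": 0, "dx": 0, "dy": 0, "dz": 0.011, "jaw": -1},
  {"wx": 0, "wy": 0, "wz": 0, "dx": 0, "dy": 0, "dz": 0.011, "jaw": -1},
])

```text
time: 13.77
tcp_pos: [0.5737, -0.1972, 0.1328]
ee_rot: [-3.131, -0.222, 0.0]
contact_force: [-0.4, 0.1, -1.1]
opening: 0.0196
```

```bash
python3 go.py .574 -.1965 .1313 .141
```

```text
t 13.77 tcp [ 0.5737 -0.1972  0.1328] F [-0.41  0.1  -1.12] M [-0.07  0.09  0.01] op 0.0196
d [ 0.0004 -0.0006  0.0015] w [-0.004 -0.     0.001]
```

Emit:
drive_tool([
  {"wx": 0, "wy": 0, "wz": 0, "dx": 0, "dy": 0, "dz": 0.0015, "jaw": -1},
  {"wx": 0, "wy": 0, "wz": 0, "dx": 0, "dy": 0, "dz": 0.003, "jaw": -1},
  {"wx": 0, "wy": 0, "wz": 0, "dx": 0, "dy": 0, "dz": 0.003, "jaw": -1},
  {"wx": 0, "wy": 0, "wz": 0, "dx": 0, "dy": 0, "dz": 0.003, "jaw": -1},
])

```text
time: 14.1
tcp_pos: [0.5739, -0.1973, 0.1302]
ee_rot: [-3.131, -0.222, -0.0]
contact_force: [-0.5, -0.9, 2.7]
opening: 0.0195
```

```bash
python3 go.py .574 -.1965 .1273 .141
```

```text
t 14.10 tcp [ 0.5739 -0.1973  0.1302] F [-0.48 -0.91  2.7 ] M [-0.21  0.11 -0.03] op 0.0195
d [ 0.0002 -0.0008  0.0029] w [-0.003 -0.001  0.001]
```

Bottomed out at the expected home height. Pressing 3 mm more.

Emit:
drive_tool([
  {"wx": 0, "wy": 0, "wz": 0, "dx": 0, "dy": 0, "dz": 0.0015, "jaw": -1},
  {"wx": 0, "wy": 0, "wz": 0, "dx": 0, "dy": 0, "dz": 0.003, "jaw": -1},
  {"wx": 0, "wy": 0, "wz": 0, "dx": 0, "dy": 0, "dz": 0.0035, "jaw": -1},
  {"wx": 0, "wy": 0, "wz": 0, "dx": 0, "dy": 0, "dz": 0.0035, "jaw": -1},
  {"wx": 0, "wy": 0, "wz": 0, "dx": 0, "dy": 0, "dz": 0.0035, "jaw": -1},
])

```text
time: 14.52
tcp_pos: [0.574, -0.1974, 0.127]
ee_rot: [-3.131, -0.222, -0.001]
contact_force: [-0.6, -0.3, 6.8]
opening: 0.0202
```

Emit:
drive_tool([
  {"wx": 0, "wy": 0, "wz": 0, "dx": 0, "dy": 0, "dz": 0, "jaw": -1},
  {"wx": 0, "wy": 0, "wz": 0, "dx": 0, "dy": 0, "dz": 0, "jaw": -1},
  {"wx": 0, "wy": 0, "wz": 0, "dx": 0, "dy": 0, "dz": 0, "jaw": -1},
])

```text
time: 14.77
tcp_pos: [0.5741, -0.1975, 0.1273]
ee_rot: [-3.132, -0.222, -0.002]
contact_force: [-1.1, -1.0, 6.6]
opening: 0.0197
```

```bash
python3 go.py .574 -.1965 .1273 .141;python3 - <<'E'
from h import *
b=read_camera("scene")
cv2.imwrite("pics/g10.png",cv2.resize(b[140:260,135:265,::-1],None,fx=6,fy=5,interpolation=cv2.INTER_CUBIC))
E
```

```text
t 14.77 tcp [ 0.5741 -0.1975  0.1273] F [-1.07 -1.    6.58] M [-0.2   0.33  0.02] op 0.0197
d [ 0.0001 -0.001   0.    ] w [-0.003 -0.002  0.   ]
```

View pics/g10.png

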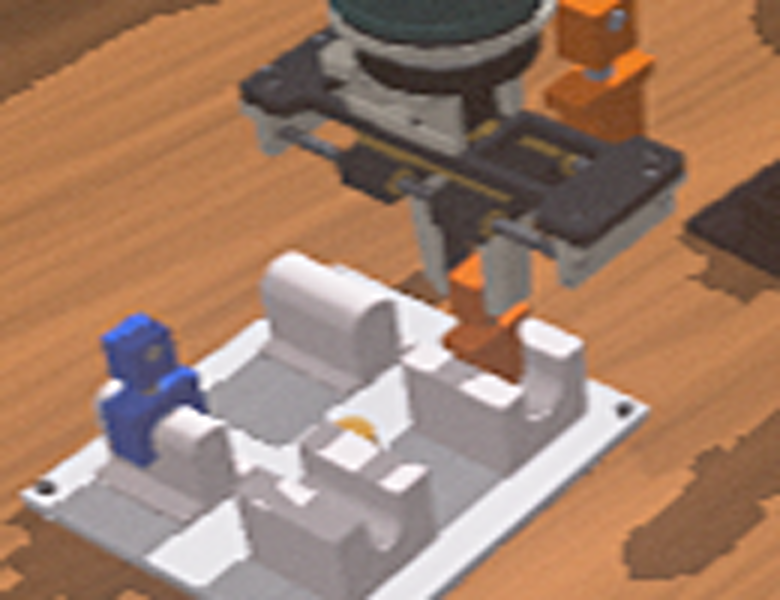

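Emit:
drive_tool([
  {"wx": 0, "wy": 0, "wz": 0, "dx": 0, "dy": 0, "dz": -0.002, "jaw": -1},
  {"wx": 0, "wy": 0, "wz": 0, "dx": 0, "dy": 0, "dz": -0.0035, "jaw": -1},
  {"wx": 0, "wy": 0, "wz": 0, "dx": 0, "dy": 0, "dz": -0.0035, "jaw": -1},
  {"wx": 0, "wy": 0, "wz": 0, "dx": 0, "dy": 0, "dz": -0.0035, "jaw": -0.2},
  {"wx": 0, "wy": 0, "wz": 0, "dx": 0, "dy": 0, "dz": -0.0035, "jaw": 0.1},
])

```text
time: 15.23
tcp_pos: [0.5739, -0.1973, 0.1304]
ee_rot: [-3.131, -0.222, -0.001]
contact_force: [-0.8, 1.0, -0.5]
opening: 0.0289
```

Emit:
drive_tool([
  {"wx": 0, "wy": 0, "wz": 0, "dx": 0, "dy": 0, "dz": 0, "jaw": 0.3},
  {"wx": 0, "wy": 0, "wz": 0, "dx": 0, "dy": 0, "dz": 0, "jaw": 0.3},
  {"wx": 0, "wy": 0, "wz": 0, "dx": 0, "dy": 0, "dz": -0.02, "jaw": 0.3},
  {"wx": 0, "wy": 0, "wz": 0, "dx": 0, "dy": 0, "dz": -0.06, "jaw": 0.3},
  {"wx": 0, "wy": 0, "wz": 0, "dx": 0, "dy": 0, "dz": -0.1, "jaw": 0.3},
])

```text
time: 15.65
tcp_pos: [0.5732, -0.1973, 0.2302]
ee_rot: [-3.13, -0.222, 0.003]
contact_force: [0.6, 1.2, 0.5]
opening: 0.059
```

Emit:
drive_tool([
  {"wx": 0, "wy": 0, "wz": 0, "dx": -0.04, "dy": -0.03, "dz": -0.03, "jaw": 0.3},
  {"wx": 0, "wy": 0, "wz": 0, "dx": -0.08, "dy": -0.06, "dz": -0.03, "jaw": 0.3},
  {"wx": 0, "wy": 0, "wz": 0, "dx": -0.1, "dy": -0.1, "dz": -0.03, "jaw": 0.3},
  {"wx": 0, "wy": 0, "wz": 0, "dx": -0.1, "dy": -0.1, "dz": -0.03, "jaw": 0.3},
  {"wx": 0, "wy": 0, "wz": 0, "dx": -0.1, "dy": -0.1, "dz": -0.03, "jaw": 0.3},
])

```text
time: 16.07
tcp_pos: [0.458, -0.1102, 0.2621]
ee_rot: [-3.13, -0.224, -0.0]
contact_force: [-0.2, -0.3, 0.2]
opening: 0.0606
```

```bash
python3 go.py .574 -.1965 .1273 .141;python3 - <<'E'
from h import *
b=read_camera("scene");a=read_camera("top")
cv2.imwrite("pics/g11.png",cv2.resize(b[140:260,135:265,::-1],None,fx=6,fy=5,interpolation=cv2.INTER_CUBIC))
cv2.imwrite("pics/g12.png",a[:,:,::-1])
E
```

```text
t 16.07 tcp [ 0.458  -0.1102  0.2621] F [-0.22 -0.26  0.23] M [-0.04  0.06  0.01] op 0.0606
d [0.1025 0.1024 0.1345] w [-0.004 -0.001  0.002]
```

View pics/g11.png

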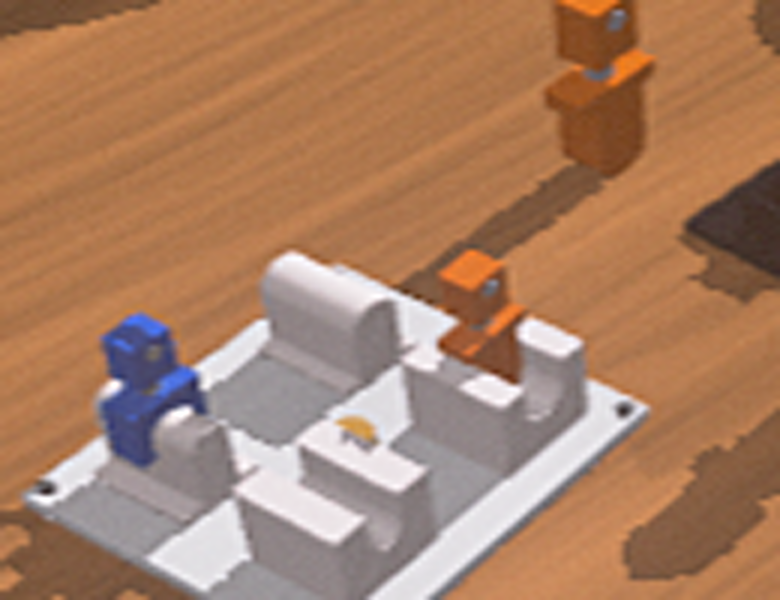

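View pics/g12.png

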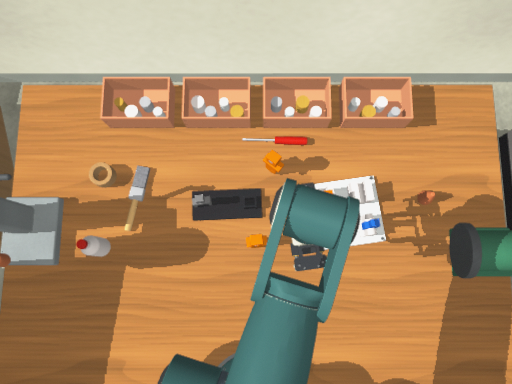

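Emit:
drive_tool([
  {"wx": 0, "wy": 0, "wz": 0, "dx": 0, "dy": 0, "dz": 0, "jaw": 0.3},
  {"wx": 0, "wy": 0, "wz": 0, "dx": 0, "dy": 0, "dz": 0, "jaw": 0.3},
])

```text
time: 16.33
tcp_pos: [0.4605, -0.1127, 0.2609]
ee_rot: [-3.13, -0.223, 0.002]
contact_force: [0.4, 0.5, -0.1]
opening: 0.0607
```

```bash
python3 -c "
from bench import *
print(finish_job())"
```

```text
the job is handed in; nothing more can be done
None
```

Both leaves are home, let go and upright, and I handed the job in at about 16 s; no verdict was returned. I tried only the likelier sample of each pair, picked from the pictures, and confirmed it by touch. The left rim and right channel were never touched.

- **Blue leaf:** It fits the right rim. It went well past the 7 mm stop of the thicker rim and bottomed at the expected height. I pressed it about 4 mm (roughly 5–6 N on the wrist), then released it.
- **Orange leaf:** This is the small one from the rack pocket; the two larger ones on the table are look-alikes. It fits the left channel and bottomed about 32 mm below the mouth. I pressed it about 4–5 mm (roughly 6.6–7.7 N), then released it.

**Corrections:** Each leaf met about 3 N of side force on the way in, so I shifted it 1.5–2.5 mm across. The rim proved to be about 3 mm from where the pictures had put it.

**Last checks:** The scene picture shows both leaves seated upright, and the gripper is clear with no force on it. The arm hid part of the top view, but the bystanders I could see had not moved. The grip travel is worked out from tool height and wrist force, because the joint itself gives no reading.

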